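Fill the sugar tier and raise the telescopic serving stand

ROBOT

A 7-joint arm with a two-finger parallel gripper is mounted at the origin on a cart in front of the work surface, level with it; the furniture and walls round the work are solid. World frame = base frame: x ahead of the robot, y to its left, z up, the work surface at z = 0. Lengths are in m, angles in rad, forces in N, time in s.
With the tool pointing down it reaches from about 0.425 to 0.925 m from the base axis. Payload 6.8 kg.
Tool frame: the origin (TCP) lies at the very end of the fingers, on their centre line; the grasp point (between the pads) lies 19 mm behind it; z points along the fingers, y is the line along which they close (so a half turn about z gives the same grasp; the last joint's range is limited). The gripper opens to 85 mm and grips with 20 to 120 N. Pads are 22 mm wide; open, the fingers measure 114 mm over their backs; the gripper's body (76 mm by 85 mm) begins 54 mm behind the grasp point. The pads swing forward as they close: fully open they stand 13 mm farther back than shut.
Start: joints at [-1.408, 0.477, 0.022, 1.555, -0.011, 1.109, -0.083], TCP at [0.181, 0.65, 0.231] pointing down, gripper open.
Joint ranges: [-2.96, 2.96], [-0.34, 2.1], [-1.41, 1.46], [0.24, 2.44], [-1.37, 4.51], [0.17, 1.92], [-2.96, 2.96]. Speed limits (rad/s): [2.39, 2.39, 3.14, 3.14, 3.14, 3.14, 3.14].

INTERFACE

Orientations are given as a unit quaternion [x, y, z, w].
In Python, from cell import r gives the robot as it stands.
- The arm moves only by the shell command python3 -m handwheel 'ROWS'. ROWS is JSON, a list of rows, each a list of 3 entries, a list of its own where there are three numbers: the shift along the tool's x, y, z in m, then the turn, a rotation vector about the tool's x, y, z in rad, then the finger opening in m, from 0 to 0.0854. In form: [[[dx, dy, dz], [rx, ry, rz], jaw], ...]. A call has exactly 8 rows; each row shifts and turns the commanded pose from where the row before left it, along the tool's axes as they then stand; what a row does not reach is not made up. A row lasts 1/10 s, in which the tool goes at most 50 mm and 8.59 degrees, less where a joint would pass 70% of its speed; a pose out of reach is approached as far as the arm can. A call with a gripper value outside its range is refused whole. The fingers move at their own pace and stop on an object; the grip force is fixed at half the most. Time passes only in rows, so rows that do not move let the fingers close, or fill a call up. It gives the time, the measured TCP pose, the force, the opening and the grip force at its end, in the units of the state.
- r.sense(): the state, without advancing time (a new reading comes with each control period).
- r.get_image(name): name is "scene" or "top"; returns the picture (400x640x3 uint8, red, green, blue); there is no depth.
- r.camera_model(name): a dict with "K" (3x3 intrinsics, pixels), "R" (3x3) and "t" (3): a world point X has camera coordinates R X + t. Camera axes: x right, y down, z forward; pixel columns grow to the right and rows downward; lengths in m; the calibration is good to about 2 mm. A picture is of the moment at which its call begins. camera_model takes no time and is no camera call.
- r.close_job(): hands the job in; it is judged then, once.
The state is a dict: "t": time; "q": joint angles; "joint_velocities": joint speeds; "joint_efforts": joint torques, N m; "eef_pos": TCP position; "ee_rot": TCP orientation; "force": force on the tool from outside, world axes, zero at the start; "ft_torque": the same for the moment, N m; "finger_gap": finger opening in m; "finger_force": force on a finger pad.
Only numpy, scipy, OpenCV 4.12 (cv2) and the standard library are available. Lean on these libraries where they do the work, as an engineer would, in place of code of your own. Each camera call takes 0.05 s, during which the arm holds its last target. There are 200 camera calls.

TASK

Set out the coffee sugar: tip all five brown sugar lumps from the small steel jug into the top dish of the collapsed serving stand, and put the empty jug back upright on the worktop. Then squeeze the orange button on the stand's grip, draw the grip up past the first stop to the second, where the stand is fully extended, and finish still holding it up there with the button squeezed, so that I can judge the height. Keep all the sugar in the dish and disturb nothing else on the counter.

Things in the scene. Friction and masses are not known exactly. Their poses are not given: they have to be found in the camera images.
- jug: Small open steel milk jug, 68 mm tall, 0.2 kg, with the five lumps up to 20 mm below its rim. Round body 58 mm across; inside 46 mm at the rim, 37 mm at the floor. Origin under it, z up; +y points to the spout (lip 43 mm out), -y to the handle (out to 43 mm). The body's axis lies 10 mm from the origin towards +y. Grasp the body across x.
- jug_mouth (a point): Centre of the jug's mouth, at rim height on the axis of its round body (68 mm above the jug's underside); same axes as the jug.
- lump_1: Brown sugar lump, rounded block about 15 x 15 x 14.5 mm, 10 g, loose in the jug at the start; origin at its centre.
- lump_2: Brown sugar lump, rounded block about 15 x 15 x 14.5 mm, 10 g, loose in the jug at the start; origin at its centre.
- lump_3: Brown sugar lump, rounded block about 15 x 15 x 14.5 mm, 10 g, loose in the jug at the start; origin at its centre.
- lump_4: Brown sugar lump, rounded block about 15 x 15 x 14.5 mm, 10 g, loose in the jug at the start; origin at its centre.
- lump_5: Brown sugar lump, rounded block about 15 x 15 x 14.5 mm, 10 g, loose in the jug at the start; origin at its centre.
- dish_floor (a point): Centre of the inner floor of the stand's white top dish, 49 mm above the worktop while collapsed; z up. The dish is 240 mm across outside, 224 mm inside, rim 30 mm above this point. A steel column, 24 mm thick, rises from its middle to the grip: the lumps go into the ring round it. The tiers below are up to 272 mm across; the heavy base does not move.
- grip_point (a point): Middle of the black grip on top of the column, 157 mm above the worktop while collapsed: pinch it here. The grip is 48 mm tall (23 mm up, 25 mm down from this point), 32 mm along x, 22 mm along y. The orange button, 20 x 30 mm, stands 8 mm proud of its +y face: close the fingers along y, 30 mm over the button, 24 mm with it in. z is up, the way to pull.
- stand_button (a joint): Orange squeeze button: 0 out, 0.006 m fully in; a spring of 4 to 10 N pushes it out. In by more than 0.0045 m it frees the column to slide; let out, it catches the column when collapsed and at each stop.
- stand_top (a joint): How far the top dish and grip have slid up from the middle tier, m: 0 collapsed, 0.065 at the first stop. Takes about 6 N to lift, runs first; with the button in it sinks again if not held up.
- stand_middle (a joint): How far the middle tier has slid up from the base, m: 0 collapsed, 0.065 fully out. It follows only after the top has reached its stop, with about 10 N in all; both at 0.065 is the second stop, the grip then 130 mm higher than at the start.
- coffee_cup: White coffee cup, 94 mm across, 58 mm high, with a handle; a bystander. Origin under it.
- saucers: Heavy stack of white saucers, 104 mm across, 54 mm high; a bystander. Origin under it.
- tea_box: Red card box of tea sachets, 60 x 58 mm, 122 mm tall; a bystander. Origin under it.
Mind the look-alikes: they are no part of the job. Leave any turquoise or yellow look-alike of the jug alone.

How it is judged:
By the outcome, as a careful person would: the job done as asked, in the order asked, and still so for the second after the job is handed in, while the arm keeps its last pose, push and grip.
It also fails if it takes over 72 s, if anything falls off the work surface, if the arm or the gripper's body presses on something with over 40 N, if the wrist force passes 120 N, or if a joint passes its speed limit or range.

## Working session

There is one attempt and no reset: what is moved stays moved. The work goes in short steps, Python scripts to look and compute and a shell command to move; the robot and the scene stay as the last step left them, time stands still between calls to the robot, and variables do not carry over. Pictures are saved under pics/ and viewed, at most 10 in all, crops included, and the job is handed in when it is done.

```bash
mkdir -p pics; ls
python3 - <<'E'
from cell import r
import cv2,numpy as np
for n in("scene","top"):
    im=r.get_image(n); cv2.imwrite(f"pics/{n}0.png",im[:,:,::-1])
    m=r.camera_model(n); print(n,np.round(m["K"],1).tolist(),np.round(m["R"],3).tolist(),np.round(m["t"],3).tolist())
s=r.sense(); print(s)
E
```

```text
pics
scene [[513.9, 0.0, 311.1], [0.0, 513.9, 196.5], [0.0, 0.0, 1.0]] [[-0.802, -0.598, -0.008], [-0.323, 0.445, -0.835], [0.503, -0.667, -0.55]] [0.433, 0.26, 1.664]
top [[504.4, 0.0, 322.2], [0.0, 504.4, 197.5], [0.0, 0.0, 1.0]] [[0.018, -1.0, -0.009], [-0.984, -0.016, -0.179], [0.179, 0.012, -0.984]] [0.015, 0.53, 1.619]
{'t': 0.1, 'q': array([-1.40809529,  0.47772028,  0.02233546,  1.55635336, -0.01151798,
        1.10935008, -0.08306365]), 'joint_velocities': array([-0.00046693, -0.00243649, -0.00090779, -0.00354307, -0.00034331,
        0.00019621, -0.00207048]), 'joint_efforts': array([ 4.42312157e-03, -5.97763181e+01,  1.61369652e+00, -2.81948823e+01,
        1.28342077e-02,  5.06912096e-03,  8.63403130e-06]), 'eef_pos': array([0.1804197 , 0.64986751, 0.23042059]), 'ee_rot': array([ 1.34960000e-01,  9.90850682e-01, -8.49332474e-04, -6.26594552e-05]), 'force': array([-0.11193768,  0.15129267,  0.18548626]), 'ft_torque': array([ 0.04669499, -0.01917836,  0.00945929]), 'finger_force': 0.0, 'finger_gap': 0.08528880797774165}
```

View pics/scene0.png

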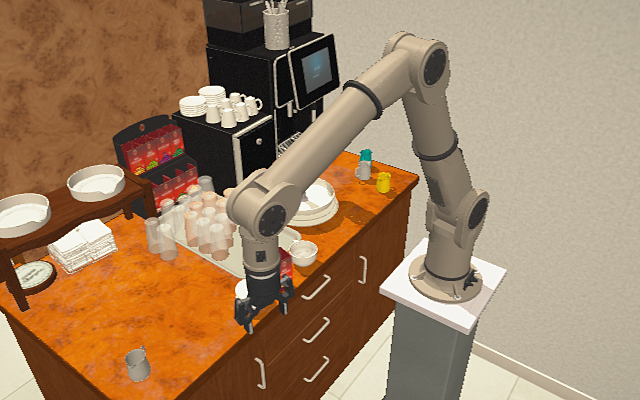

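View pics/top0.png

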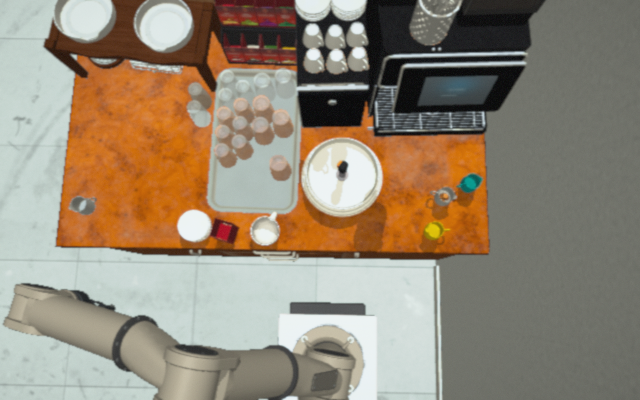

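The top view shows four jug-like things: grey at (82,205), grey at (445,197), turquoise at (469,183) and yellow at (433,230). The stand is at (342,177), with its grip at (342,167). I'll enlarge the two grey ones, because the right one must hold brown lumps.

Run:
```python
import cv2,numpy as np
t=cv2.imread("pics/top0.png");s=cv2.imread("pics/scene0.png")
def c(im,u,v,w,h,W,H): return cv2.resize(im[v:v+h,u:u+w],(W,H),interpolation=cv2.INTER_CUBIC)
a=np.hstack([c(t,415,165,70,52,400,297),c(t,60,182,70,52,400,297)])
b=np.hstack([c(s,340,140,70,52,400,297),c(t,300,130,100,74,400,297)])
cv2.imwrite("pics/crop1.png",np.vstack([a,b]))
```

```text
(no output)
```

View pics/crop1.png

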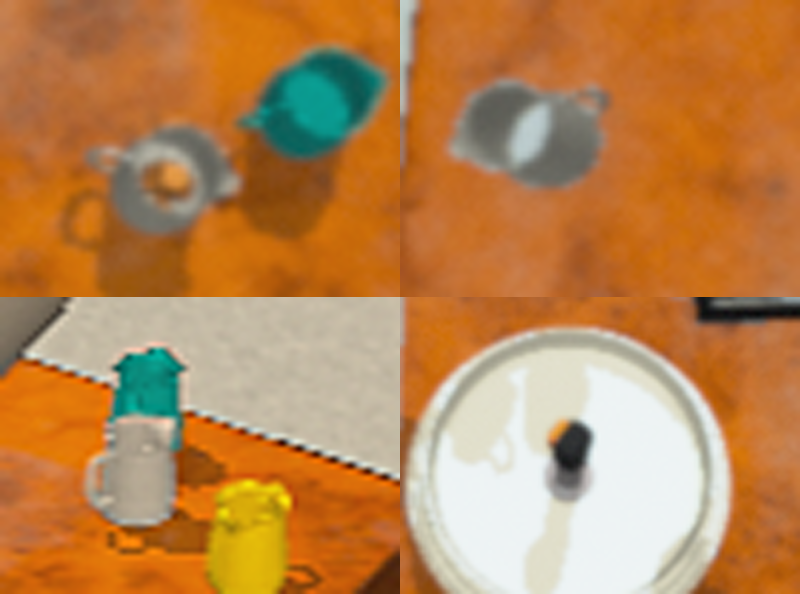

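Only the grey jug at top (445,197) holds brown lumps. The one at (82,205) is empty, so (445,197) is the target, with its handle at (432,192) and spout at (456,197). On the stand, the grip shows at about (343,165) with the orange button up-left of it. Next I fit both poses.

```bash
cat > h.py <<'E'
from cell import r
import numpy as np, cv2
from scipy.spatial.transform import Rotation as Ro
M={n:r.camera_model(n) for n in("scene","top")}
def proj(n,X):
    m=M[n]; c=np.atleast_2d(X)@np.array(m["R"]).T+np.array(m["t"]); p=c@np.array(m["K"]).T; return p[:,:2]/p[:,2:]
def ray(n,u,v,z):
    m=M[n];R=np.array(m["R"]);C=-R.T@np.array(m["t"]);d=R.T@np.linalg.solve(np.array(m["K"]),[u,v,1.]); return C+d*(z-C[2])/d[2]
th=np.linspace(0,2*np.pi,40)
def circ(c,rad,z): return np.c_[c[0]+rad*np.cos(th),c[1]+rad*np.sin(th),0*th+z]
def hullmask(n,pts,sc=4,shape=(400,640)):
    im=np.zeros((shape[0]*sc,shape[1]*sc),np.uint8)
    for P in pts:
        h=cv2.convexHull((proj(n,P)*sc+sc/2-.5).astype(np.float32)); cv2.fillConvexPoly(im,np.round(h).astype(np.int32),255)
    return cv2.resize(im,shape[::-1],interpolation=cv2.INTER_AREA)/255.
E
cat > fit.py <<'E'
from h import *
from scipy.optimize import minimize
def jug(p):
    x,y,a=p; d=np.array([np.cos(a),np.sin(a)]); s=np.array([-d[1],d[0]])  # d = jug +y
    o=np.array([x,y]); ax=o+.010*d
    sp=[np.r_[o+.043*d,.066]]; sp=np.vstack([sp,circ(ax,.026,.06)])
    bar=lambda r0,r1,z0,z1:np.array([np.r_[o+d*k+s*t,z] for k in(r0,r1) for t in(-.004,.004) for z in(z0,z1)])
    return [np.vstack([circ(ax,.029,0),circ(ax,.029,.068)]),sp,bar(-.043,-.036,.018,.05),bar(-.043,-.015,.045,.053),bar(-.043,-.015,.015,.023)]
obs={}
for n,(u0,v0,u1,v1) in {"top":(426,180,460,212),"scene":(353,160,373,184)}.items():
    im=cv2.imread(f"pics/{n}0.png"); hs=cv2.cvtColor(im,cv2.COLOR_BGR2HSV); m=np.zeros((400,640))
    m[v0:v1,u0:u1]=(hs[v0:v1,u0:u1,1]<(90 if n=="top" else 60))
    m[v0:v1,u0:u1]=cv2.morphologyEx(m[v0:v1,u0:u1],cv2.MORPH_CLOSE,np.ones((3,3))) if n=="scene" else m[v0:v1,u0:u1]
    obs[n]=(m,slice(v0,v1),slice(u0,u1))
def cost(p,ns=("top","scene")):
    return sum(np.abs(hullmask(n,jug(p))-obs[n][0])[obs[n][1],obs[n][2]].sum() for n in ns)
if __name__=="__main__":
    g=ray("top",444.5,197.5,.034)[:2]
    for ns in(("top",),("top","scene")):
        best=min((minimize(cost,[*g,a],args=(ns,),method="Nelder-Mead",options=dict(initial_simplex=[[*g,a],[g[0]+.01,g[1],a],[g[0],g[1]+.01,a],[*g,a+.3]])) for a in(-1.2,-1.7,-2.2)),key=lambda q:q.fun)
        print(ns,best.x,best.fun)
    p=best.x; d=np.array([np.cos(p[2]),np.sin(p[2])]); print("axis",p[:2]+.01*d, "az",np.degrees(p[2]))
    # stand: dish outer rim circle, white-ish mask
    im=cv2.imread("pics/top0.png").copy()
    c=ray("top",343.5,163.5,.180); print("grip top px->",c, "button",ray("top",300+557/4,130+137/4,.163))
    vis=cv2.resize(im,None,fx=4,fy=4,interpolation=cv2.INTER_CUBIC)
    pl=lambda P,col:cv2.polylines(vis,[np.round(proj("top",P)*4+1.5).astype(np.int32)],True,col,1)
    for P in jug(p): pl(cv2.convexHull(P[:,:2].astype(np.float32))[:,0] @ np.eye(2,3)+[0,0,0] if 0 else P,(0,255,0))
    for rad,z in((.12,.079),(.112,.079),(.012,.132)): pl(circ(c[:2],rad,z),(0,0,255))
    A=vis[4*125:4*220,4*300:4*400]; B=vis[4*165:4*217,4*415:4*485]
    o=np.zeros((400,800,3),np.uint8); o[:380,:400]=A; o[:208,400:680]=B; cv2.imwrite("pics/ov.png",o)
E
python3 fit.py
```

```text
('top',) [ 0.54731879 -0.37319908 -1.87217328] 140.57254901960783
('top', 'scene') [ 0.53878401 -0.37440277 -0.89227507] 197.8470588235294
axis [ 0.54506044 -0.38218778] az -51.12359558284783
grip top px-> [ 0.61308193 -0.0411656   0.18      ] button [ 0.61957774 -0.33858852  0.163     ]
```

View pics/ov.png

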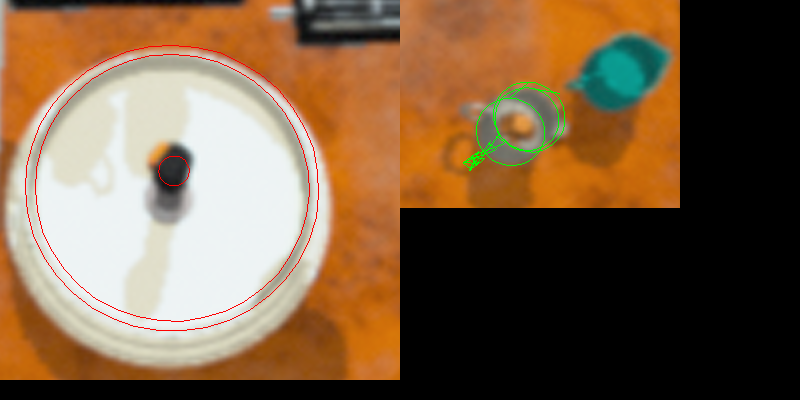

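Run:
```python
from h import *
for z in(.035,.05): print("handle",z,ray("top",431,192.5,z))
print("spout",ray("top",456.5,197,.066))
ax=np.array([.545,-.3825])
for nm,P in(("h",ray("top",431,192.5,.042)),("s",ray("top",456.5,197,.066))):
    v=P[:2]-ax; print(nm,np.hypot(*v),np.degrees(np.arctan2(v[1],v[0])))
# jug direct extents: segment overlay with az guess, and dish refinement by ellipse fit on white
im=cv2.imread("pics/top0.png"); t=cv2.resize(im,None,fx=8,fy=8,interpolation=cv2.INTER_CUBIC)
ax=np.array([.545,-.3825]);
pl=lambda P,col:cv2.polylines(t,[np.round(proj("top",P)*8+3.5).astype(np.int32)],True,col,1)
pl(circ(ax,.029,.068),(0,255,0));pl(circ(ax,.029,.0),(255,0,0));pl(circ(ax,.023,.068),(0,255,255))
a=np.radians(-105);d=np.array([np.cos(a),np.sin(a)]);o=ax-.01*d
pl(np.array([np.r_[o-.043*d,.042],np.r_[o+.043*d,.066]]),(255,0,255))
A=t[8*172:8*217,8*420:8*470]
s=cv2.imread("pics/scene0.png"); t=cv2.resize(s,None,fx=8,fy=8,interpolation=cv2.INTER_CUBIC)
pl=lambda P,col:cv2.polylines(t,[np.round(proj("scene",P)*8+3.5).astype(np.int32)],True,col,1)
pl(circ(ax,.029,.068),(0,255,0));pl(circ(ax,.029,.0),(255,0,0))
pl(np.array([np.r_[o-.043*d,.042],np.r_[o+.043*d,.066]]),(255,0,255))
B=t[8*145:8*190,8*340:8*390]
cv2.imwrite("pics/ov2.png",np.hstack([A,B]))
```

```text
handle 0.035 [ 0.55488881 -0.3376183   0.035     ]
handle 0.05 [ 0.55195968 -0.33452348  0.05      ]
spout [ 0.53522316 -0.41385917  0.066     ]
h 0.047103249406606706 79.5766958312479
s 0.03284789382321411 -107.3159013398307
```

View pics/ov2.png

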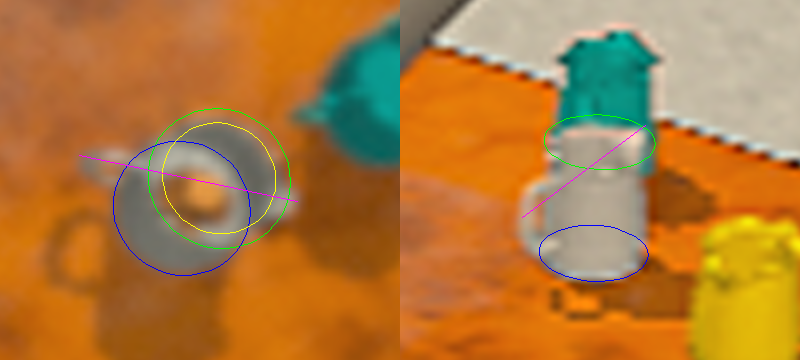

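The overlay agrees: jug axis ≈ (0.544, −0.381), spout azimuth ≈ −105°, and stand centre roughly (0.61, −0.04). I'll lift and cross over high.

```bash
python3 -m handwheel '[[[0,0,-0.05],[0,0,0],0.085],[[0,0,-0.05],[0,0,0],0.085],[[-0.04,-0.025,0],[0,0,0],0.085],[[-0.04,-0.025,0],[0,0,0],0.085],[[-0.04,-0.025,0],[0,0,0],0.085],[[-0.04,-0.025,0],[0,0,0],0.085],[[-0.04,-0.025,0],[0,0,0],0.085],[[-0.04,-0.025,0],[0,0,0],0.085]]'
python3 -m handwheel '[[[-0.04,-0.025,0],[0,0,0],0.085],[[-0.04,-0.025,0],[0,0,0],0.085],[[-0.04,-0.025,0],[0,0,0],0.085],[[-0.04,-0.025,0],[0,0,0],0.085],[[-0.019,-0.043,0],[0,0,0],0.085],[[-0.019,-0.043,0],[0,0,0],0.085],[[-0.019,-0.043,0],[0,0,0],0.085],[[-0.019,-0.043,0],[0,0,0],0.085]]'
python3 -c "
from h import *;s=r.sense();print(s['q'],s['eef_pos'],s['ee_rot'])"
```

```text
t: 0.9
eef_pos: [0.3726, 0.4399, 0.331]
ee_rot: [0.135, 0.991, -0.0, -0.0]
force: [0.8, -0.4, -0.3]
finger_gap: 0.0847
finger_force: 0.0
t: 1.7
eef_pos: [0.526, 0.1145, 0.331]
ee_rot: [0.135, 0.991, -0.0, -0.0]
force: [1.8, -1.0, -0.4]
finger_gap: 0.0851
finger_force: 0.0
[-0.62885957  0.16572598  0.34500337  1.77235369 -0.05966112  1.21421126
  1.03268099] [0.5260478  0.11445663 0.33101438] [ 1.34970931e-01  9.90849525e-01 -6.74505493e-05 -2.50283581e-04]
```

```bash
python3 -m handwheel '[[[-0.019,-0.043,0],[0,0,0],0.085],[[-0.019,-0.043,0],[0,0,0],0.085],[[-0.019,-0.043,0],[0,0,0],0.085],[[-0.019,-0.043,0],[0,0,0],0.085],[[-0.019,-0.043,0],[0,0,0],0.085],[[-0.019,-0.043,0],[0,0,0],0.085],[[-0.019,-0.043,0],[0,0,0],0.085],[[-0.019,-0.043,0],[0,0,0],0.085]]'
python3 -m handwheel '[[[0,0,0],[0,0,0.14],0.085],[[0,0,0],[0,0,0.14],0.085],[[0,0,0],[0,0,0.14],0.085],[[0,0,0],[0,0,0.14],0.085],[[0,0,0],[0,0,0.14],0.085],[[0,0,0],[0,0,0.14],0.085],[[0,0,0],[0,0,0.14],0.085],[[0,0,0],[0,0,0.14],0.085]]'
python3 -c "
from h import *;s=r.sense();print(s['q'],s['eef_pos'],s['ee_rot']);print(Ro.from_quat(s['ee_rot']).as_matrix())"
```

```text
t: 2.5
eef_pos: [0.5806, -0.2573, 0.3309]
ee_rot: [0.135, 0.991, 0.0, -0.0]
force: [0.5, 0.1, -0.0]
finger_gap: 0.0852
finger_force: 0.0
t: 3.3
eef_pos: [0.5805, -0.2554, 0.3308]
ee_rot: [0.643, 0.766, -0.0, -0.0]
force: [0.9, -0.4, 0.5]
finger_gap: 0.085
finger_force: 0.0
[-0.24903284  0.41616324  0.79747967  1.57184405 -0.30626109  1.28439422
  0.76754109] [ 0.58053164 -0.2554314   0.33082087] [ 6.42869051e-01  7.65975972e-01 -1.19819038e-04 -4.23488436e-04]
[[-1.73438407e-01  9.84844391e-01 -8.02819835e-04]
 [ 9.84844594e-01  1.73438737e-01  3.60938209e-04]
 [ 4.94708029e-04 -7.28052227e-04 -9.99999613e-01]]
```

```bash
python3 -m handwheel '[[[0,0,0],[0,0,0.145],0.085],[[0,0,0],[0,0,0.145],0.085],[[0,0,0],[0,0,0.145],0.085],[[0,0,0],[0,-0.145,0],0.085],[[0,0,0],[0,-0.145,0],0.085],[[0,0,0],[0,-0.145,0],0.085],[[0,0,0],[0,-0.145,0],0.085],[[0,0,0],[0,-0.145,0],0.085]]'
python3 -c "
from h import *;s=r.sense();print(s['q'],s['eef_pos'],s['ee_rot']);print(Ro.from_quat(s['ee_rot']).as_matrix().round(3))"
```

```text
t: 4.1
eef_pos: [0.5815, -0.2547, 0.3319]
ee_rot: [0.739, 0.572, -0.282, 0.219]
force: [-0.7, -0.1, -0.8]
finger_gap: 0.0847
finger_force: 0.0
[-0.76796786  0.65926516  1.15486172  1.68147008  0.14833745  1.13253779
 -0.03046702] [ 0.58151984 -0.25470974  0.33188843] [ 0.73878097  0.57180494 -0.28155342  0.21901934]
[[ 0.188  0.968 -0.166]
 [ 0.722 -0.25  -0.646]
 [-0.666  0.002 -0.746]]
```

```bash
python3 -m handwheel '[[[0,0,0],[0,-0.13,0],0.085],[[0.0225,-0.0006,0.033],[0,0,0],0.085],[[0.0225,-0.0006,0.033],[0,0,0],0.085],[[0.0225,-0.0006,0.033],[0,0,0],0.085],[[0.0225,-0.0006,0.033],[0,0,0],0.085],[[0.0225,-0.0006,0.033],[0,0,0],0.085],[[0.0225,-0.0006,0.033],[0,0,0],0.085],[[0,0,0],[0,0,0],0.085]]'
python3 - <<'E'
from h import *
s=r.sense();R=Ro.from_quat(s['ee_rot']).as_matrix();print(s['q'].round(3));print(R.round(3))
g=np.array([.544,-.381,.040]); print("to grasp, tool axes",R.T@(g-s['eef_pos'])-[0,0,-.019])
for n in("scene","top"): cv2.imwrite(f"pics/{n}1.png",r.get_image(n)[:,:,::-1])
t=cv2.imread("pics/top1.png");q=cv2.imread("pics/scene1.png")
cv2.imwrite("pics/pre.png",np.hstack([cv2.resize(t[130:230,390:490],(400,400),interpolation=2),cv2.resize(q[110:210,310:410],(400,400),interpolation=2)]))
E
```

```text
t: 4.9
eef_pos: [0.5584, -0.3134, 0.0946]
ee_rot: [0.719, 0.557, -0.331, 0.25]
force: [0.1, -0.1, 0.1]
finger_gap: 0.0848
finger_force: 0.0
[-0.621  1.015  0.98   1.865  0.092  0.713 -0.214]
[[ 0.16   0.967 -0.197]
 [ 0.636 -0.254 -0.729]
 [-0.755 -0.008 -0.655]]
to grasp, tool axes [-0.00400347  0.0037093   0.10689344]
```

View pics/pre.png

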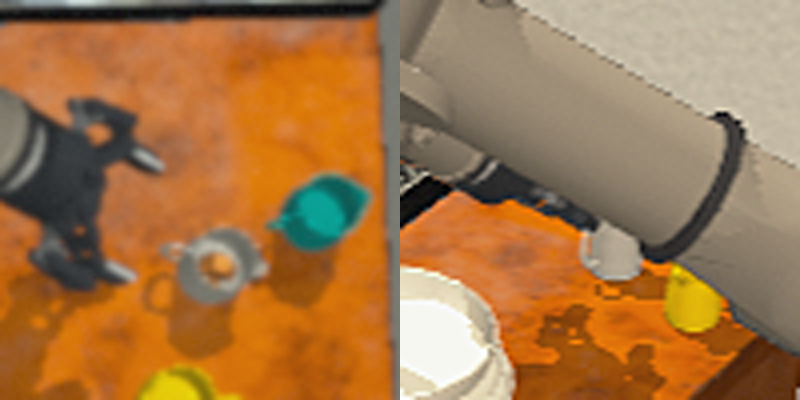

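Run:
```python
from h import *
s=r.sense();R=Ro.from_quat(s['ee_rot']).as_matrix();p=s['eef_pos']
for k in(0,-.013):
  print(k,[proj("top",p+R@[0,sg*.0427,k])[0].round(1) for sg in(1,-1)])
print("axis pts",[proj("top",[.544,-.381,z])[0].round(1) for z in(0,.04,.068)])
```

```text
0 [array([430.7, 173.9]), array([424.5, 199.1])]
-0.013 [array([428.3, 172.5]), array([422. , 197.8])]
axis pts [array([441.8, 197.8]), array([444.5, 195.6]), array([446.5, 194.1])]
```

```bash
python3 -m handwheel '[[[-0.004,0.0037,0.012],[0,0,0],0.085],[[0,0,0.025],[0,0,0],0.085],[[0,0,0.025],[0,0,0],0.085],[[0,0,0.025],[0,0,0],0.085],[[0,0,0.02],[0,0,0],0.085],[[0,0,0],[0,0,0],0.085],[[0,0,0],[0,0,0],0.085],[[0,0,0],[0,0,0],0.085]]' && python3 -m handwheel '[[[0,0,0],[0,0,0],0.06],[[0,0,0],[0,0,0],0.05],[[0,0,0],[0,0,0],0.03],[[0,0,0],[0,0,0],0.03],[[0,0,0],[0,0,0],0.03],[[0,0,0],[0,0,0],0.03],[[0,0,0],[0,0,0],0.03],[[0,0,0],[0,0,0],0.03]]'
python3 - <<'E'
from h import *
s=r.sense();R=Ro.from_quat(s['ee_rot']).as_matrix();print(s['q'].round(3));print(R.round(3), s['force'],s['ft_torque'])
E
```

```text
t: 5.8
eef_pos: [0.5462, -0.3946, 0.0335]
ee_rot: [0.72, 0.557, -0.327, 0.254]
force: [-0.3, -0.2, -0.0]
finger_gap: 0.0853
finger_force: 0.0
t: 6.6
eef_pos: [0.5451, -0.3951, 0.0332]
ee_rot: [0.72, 0.556, -0.328, 0.254]
force: [-0.1, 3.7, 6.2]
finger_gap: 0.0532
finger_force: 62.8
[-0.466  1.111  0.931  1.863  0.087  0.539 -0.203]
[[ 0.166  0.968 -0.189]
 [ 0.635 -0.252 -0.731]
 [-0.755  0.001 -0.656]] [-0.13734044  3.74077195  6.18159265] [ 0.35638242  0.09422875 -0.21953992]
```

```bash
python3 -m handwheel '[[[-0.0076,0,-0.0066],[0,0,0],0.03],[[-0.0113,0,-0.0098],[0,0,0],0.03],[[-0.0151,0,-0.0131],[0,0,0],0.03],[[-0.0151,0,-0.0131],[0,0,0],0.03],[[-0.0151,0,-0.0131],[0,0,0],0.03],[[-0.0151,0,-0.0131],[0,0,0],0.03],[[-0.0151,0,-0.0131],[0,0,0],0.03],[[0,0,0],[0,0,0],0.03]]'
python3 - <<'E'
from h import *
s=r.sense();R=Ro.from_quat(s['ee_rot']).as_matrix();print(s['q'].round(3));print(R.round(3), s['force'],s['ft_torque'])
for n in("scene","top"): cv2.imwrite(f"pics/{n}2.png",r.get_image(n)[:,:,::-1])
t=cv2.imread("pics/top2.png");q=cv2.imread("pics/scene2.png")
cv2.imwrite("pics/lift.png",np.hstack([cv2.resize(t[110:230,370:490],(400,400),interpolation=2),cv2.resize(q[90:210,290:410],(400,400),interpolation=2)]))
E
```

```text
t: 7.4
eef_pos: [0.5453, -0.3963, 0.1607]
ee_rot: [0.721, 0.556, -0.327, 0.255]
force: [0.1, 0.2, -2.0]
finger_gap: 0.0531
finger_force: 63.4
[-0.52   0.919  1.041  1.854  0.156  0.685 -0.104]
[[ 0.169  0.968 -0.188]
 [ 0.634 -0.253 -0.731]
 [-0.755  0.005 -0.656]] [ 0.13411613  0.18926557 -1.98312306] [ 1.0538924  -0.29613166  0.03083599]
```

View pics/lift.png

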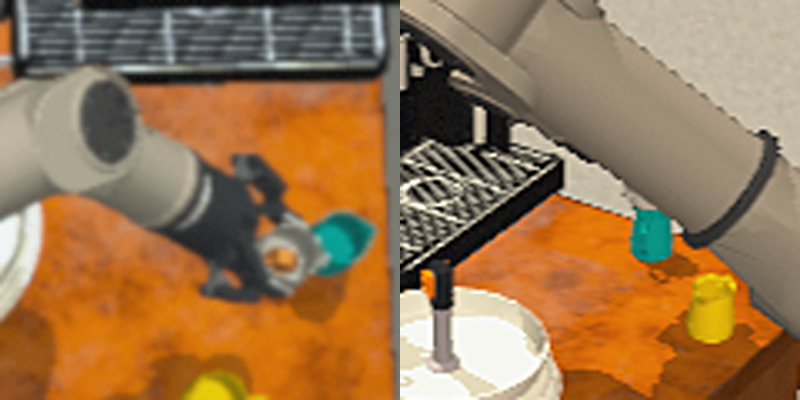

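```bash
cat > fs.py <<'E'
from h import *
from scipy.optimize import minimize
def boxes(p):
    x,y,a=p;c,s=np.cos(a),np.sin(a)
    B=lambda X,Y,Z:np.array([[x+c*i-s*j,y+s*i+c*j,k] for i in X for j in Y for k in Z])
    return B((-.016,.016),(-.011,.011),(.132,.180)),B((-.01,.01),(.011,.019),(.142,.172))
im={"top":cv2.imread("pics/top0.png"),"scene":cv2.imread("pics/scene2.png")}
win={"top":(330,155,356,183),"scene":(288,160,316,190)}
def masks(n):
    u0,v0,u1,v1=win[n];w=im[n][v0:v1,u0:u1];h=cv2.cvtColor(w,cv2.COLOR_BGR2HSV)
    return (h[...,2]<95)*1.,((h[...,1]>110)&(h[...,2]>110))*1.
def cost(p,n):
    g,b=boxes(p);u0,v0,u1,v1=win[n];sl=(slice(v0,v1),slice(u0,u1))
    G=hullmask(n,[g])[sl];Bm=hullmask(n,[b])[sl];k,o=masks(n)
    if n=="scene": # background black/orange elsewhere: score only union of model neighbourhood
        U=np.maximum(G,Bm);D=cv2.dilate(U,np.ones((5,5)))>0;f=np.maximum(k,o);return np.abs(U-f)[D].sum()
    U=np.maximum(G,Bm);return np.abs(U-np.maximum(k,o)).sum()+np.abs(np.clip(Bm-G*0,0,1)*o-o).sum()
if __name__=="__main__":
    for n in("top",):
        for a0 in(-1.2,-.7,-.2,.3):
            q=minimize(cost,[.61,-.041,a0],args=(n,),method="Nelder-Mead",options=dict(initial_simplex=[[.61,-.041,a0],[.62,-.041,a0],[.61,-.03,a0],[.61,-.041,a0+.3]]));print(n,q.x.round(4),round(q.fun,2))
    best=q.x
    # dish: fit circle centre via edge alignment: white inside vs orange counter isn't direct; show overlay
    def vis(n,u0,v0,u1,v1,W,H,p):
        f=W/(u1-u0);t=cv2.resize(im[n][v0:v1,u0:u1],(W,H),interpolation=cv2.INTER_CUBIC)
        pl=lambda P,c:cv2.polylines(t,[np.round((proj(n,P)-[u0,v0]+.5)*f).astype(np.int32)],True,c,1)
        for P,c in zip(boxes(p),((0,255,0),(255,0,255))): pl(cv2.convexHull(proj(n,P).astype(np.float32))[:,0]*0 if 0 else P[[0,1,3,2,6,7,5,4,0,2,6,4]],c)
        pl(circ(p[:2],.12,.079),(0,0,255));pl(circ(p[:2],.012,.049),(255,0,0));pl(circ(p[:2],.112,.079),(0,0,255));return t
    import sys
    p=np.array(eval(sys.argv[1])) if len(sys.argv)>1 else best
    A=np.vstack([vis("top",322,150,362,190,300,300,p),vis("top",295,130,395,230,300,300,p)])
    B=np.vstack([vis("scene",282,155,322,195,300,300,p),vis("scene",240,150,340,250,300,300,p)])
    cv2.imwrite("pics/stand.png",np.hstack([A,B]))
E
python3 fs.py "[.611,-.041,.5]"
```

```text
top [ 0.6063 -0.0401 -0.6456] 43.07
top [ 0.6051 -0.038  -0.3096] 43.14
top [ 0.6046 -0.0379 -0.2606] 43.33
top [ 0.6063 -0.0387 -0.1284] 43.78
```

View pics/stand.png

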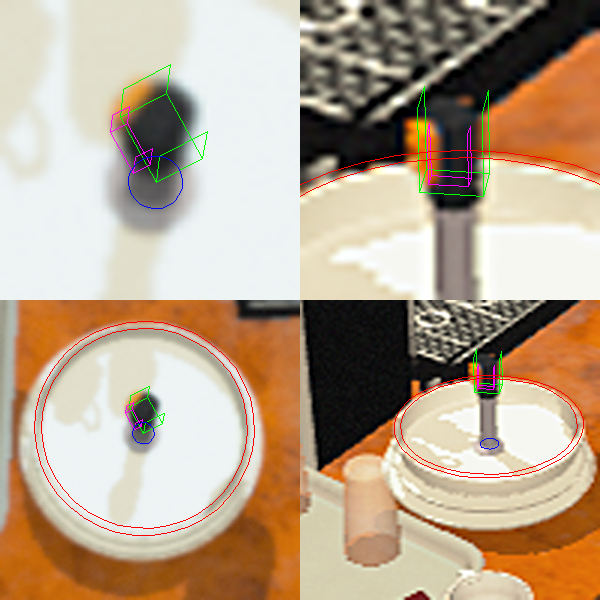

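```bash
cat > fo.py <<'E'
from fs import *
C={n:-np.array(M[n]["R"]).T@np.array(M[n]["t"]) for n in M}
obs={}
for n in win:
    u0,v0,u1,v1=win[n]
    if n=="scene": u0,u1=290,302
    w=im[n][v0:v1,u0:u1].astype(int);h=cv2.cvtColor(im[n][v0:v1,u0:u1],cv2.COLOR_BGR2HSV)
    o=((h[...,0]>8)&(h[...,0]<28))*np.clip((h[...,1]/255.-.25)/.5,0,1)*(h[...,2]>100)
    obs[n]=(o,slice(v0,v1),slice(u0,u1)); ys,xs=np.nonzero(o>.3); print(n,"orange centroid",xs.mean()+u0,ys.mean()+v0,len(xs))
def cost2(p,w=1):
    t=0
    g,b=boxes(p)
    for n in obs:
        o,a,c=obs[n];G=hullmask(n,[g],8);B=hullmask(n,[b],8)
        near=np.linalg.norm(b.mean(0)-C[n])<np.linalg.norm(g.mean(0)-C[n])
        V=B if near else np.clip(B-G,0,1)
        t+=np.abs(V[a,c]-o).sum()
        if n=="top": k,_=masks(n); t+=.5*np.abs(np.clip(G-V,0,1)[a,c]-k).sum()
    return t
for a in np.radians(range(-30,111,10)):
    q=min((( cost2([x,y,a]),x,y) for x in np.arange(.600,.613,.003) for y in np.arange(-.046,-.033,.003)));print(round(np.degrees(a)),np.round(q,3))
E
python3 fo.py
```

```text
top orange centroid 339.1111111111111 163.22222222222223 18
scene orange centroid 297.86842105263156 174.71052631578948 38
-30 [ 4.461e+01  6.090e-01 -4.000e-02]
-20 [ 4.7492e+01  6.1200e-01 -4.0000e-02]
-10 [ 5.601e+01  6.120e-01 -4.000e-02]
0 [ 6.5969e+01  6.1200e-01 -4.0000e-02]
10 [ 7.6912e+01  6.1200e-01 -3.7000e-02]
20 [ 8.612e+01  6.120e-01 -3.700e-02]
30 [ 9.8333e+01  6.1200e-01 -3.7000e-02]
40 [ 1.067e+02  6.120e-01 -3.400e-02]
50 [ 1.12953e+02  6.00000e-01 -3.70000e-02]
60 [ 1.13792e+02  6.00000e-01 -3.40000e-02]
70 [ 1.13802e+02  6.03000e-01 -3.40000e-02]
80 [ 1.13563e+02  6.03000e-01 -3.40000e-02]
90 [ 1.12614e+02  6.00000e-01 -4.30000e-02]
100 [ 1.11892e+02  6.03000e-01 -4.30000e-02]
110 [ 1.08835e+02  6.03000e-01 -4.30000e-02]
```

```bash
sed -i 's/range(-30,111,10)/range(-75,-4,7)/' fo.py; python3 fo.py
```

```text
top orange centroid 339.1111111111111 163.22222222222223 18
scene orange centroid 297.86842105263156 174.71052631578948 38
-75 [ 6.6555e+01  6.0300e-01 -3.7000e-02]
-68 [ 6.2394e+01  6.0300e-01 -3.7000e-02]
-61 [ 5.6394e+01  6.0300e-01 -3.7000e-02]
-54 [ 5.2984e+01  6.0300e-01 -3.7000e-02]
-47 [ 4.8353e+01  6.0600e-01 -4.0000e-02]
-40 [ 4.5061e+01  6.0600e-01 -4.0000e-02]
-33 [ 4.568e+01  6.090e-01 -4.000e-02]
-26 [ 4.6657e+01  6.0900e-01 -4.0000e-02]
-19 [ 4.9539e+01  6.1200e-01 -4.0000e-02]
-12 [ 5.4957e+01  6.1200e-01 -4.0000e-02]
-5 [ 6.2188e+01  6.1200e-01 -4.0000e-02]
```

```bash
cat > kin.py <<'E'
from h import *
from scipy.optimize import least_squares
import itertools
D=[([-1.40809529,0.47772028,0.02233546,1.55635336,-0.01151798,1.10935008,-0.08306365],[.1804197,.64986751,.23042059],[.13496,.990850682,-.000849,-.0000627]),
([-0.62885957,0.16572598,0.34500337,1.77235369,-0.05966112,1.21421126,1.03268099],[.5260478,.11445663,.33101438],[.134970931,.990849525,-.0000675,-.00025]),
([-0.24903284,0.41616324,0.79747967,1.57184405,-0.30626109,1.28439422,0.76754109],[.58053164,-.2554314,.33082087],[.642869,.765976,-.00012,-.000423]),
([-0.76796786,0.65926516,1.15486172,1.68147008,0.14833745,1.13253779,-0.03046702],[.58151984,-.25470974,.33188843],[.73878097,.57180494,-.28155342,.21901934]),
([-0.621,1.015,0.98,1.865,0.092,0.713,-0.214],[.5584,-.3134,.0946],[.719,.557,-.331,.25]),
([-0.466,1.111,0.931,1.863,0.087,0.539,-0.203],[.5451,-.3951,.0332],[.72,.556,-.328,.254]),
([-0.52,0.919,1.041,1.854,0.156,0.685,-0.104],[.5453,-.3963,.1607],[.721,.556,-.327,.255])]
AX="zyzyzyz"
def fk(q,P,sg):
    T=np.zeros(3);R=Ro.from_euler("z",P[0])
    L=[(0,0,P[1]),(P[2],P[3],0),(0,0,P[4]),(P[5],P[6],0),(0,0,P[7]),(P[8],P[9],0),(0,0,P[10])]
    for i in range(7):
        R=R*Ro.from_euler(AX[i],sg[i]*q[i]); T=T+R.apply(L[i])
    return T,R*Ro.from_euler("z",P[11])
def res(P,sg):
    o=[]
    for q,p,e in D:
        T,R=fk(q,P,sg); o+=list(T-p)+list(.3*(R.inv()*Ro.from_quat(e)).as_rotvec())
    return np.array(o)
def fit():
    best=None
    for s in itertools.product((1,-1),repeat=4):
        sg=[s[0],1,s[1],1,s[2],1,s[3]]
        for b in(0,np.pi/2,np.pi,-np.pi/2):
            q=least_squares(res,[b,.3,0,0,.4,0,0,.4,0,0,.3,0],args=(sg,),max_nfev=60)
            if best is None or q.cost<best[0]: best=(q.cost,sg,q.x)
    return best
if __name__=="__main__":
    c,sg,P=fit();print(c,sg,P.round(4));print(np.abs(res(P,sg)).reshape(-1,6).max(1).round(4));np.savez("kin.npz",P=P,sg=sg)
E
python3 kin.py
```

```text
1.7792778590387332e-07 [-1, 1, -1, 1, -1, 1, -1] [ 6.2829e+00  2.8680e-01 -1.0000e-04 -3.0400e-02  5.4190e-01  1.0000e-04
 -3.1200e-02  4.7250e-01 -1.0000e-04 -5.0000e-04  3.2680e-01  1.5703e+00]
[0.0001 0.0001 0.0001 0.0001 0.0004 0.0001 0.0002]
```

```bash
cat > plan.py <<'E'
from kin import *
z=np.load("kin.npz");P,sg=z["P"],z["sg"]
lo=np.array([-2.96,-.34,-1.41,.24,-1.37,.17,-2.96])+.03;hi=np.array([2.96,2.1,1.46,2.44,4.51,1.92,2.96])-.03
def pose(az,tilt,lip=None,tcp=None,t0=np.radians(49)):
    d=np.array([np.cos(az),np.sin(az),0]);u=np.array([0,0,1.])
    dd=d*np.cos(tilt)-u*np.sin(tilt);uu=u*np.cos(tilt)+d*np.sin(tilt)
    tz=np.sin(t0)*dd-np.cos(t0)*uu; ty=np.array([-np.sin(az),np.cos(az),0]); tx=np.cross(ty,tz)
    if tcp is None: tcp=lip-(.020*dd+.033*uu)
    return tcp,Ro.from_matrix(np.c_[tx,ty,tz])
def ik(p,R,q0,reg=.01):
    def f(q):
        T,Q=fk(q,P,sg);return np.r_[T-p,.3*(Q.inv()*R).as_rotvec(),1e-3*reg*(q-q0)*10]
    s=least_squares(f,np.clip(q0,lo+1e-3,hi-1e-3),bounds=(lo,hi),max_nfev=60);e=np.abs(f(s.x)[:6]).max();return s.x,e
if __name__=="__main__":
    q0=np.array([-.52,.919,1.041,1.854,.156,.685,-.104]);S=np.array([.607,-.040])
    az0=np.radians(-105)
    for azd in(-150,-135,-120,-105,-90,-75,-60,-45,-30,-15,0):
        for side in(1,-1):
            az=np.radians(azd);d=np.array([np.cos(az),np.sin(az)]);n=np.array([-d[1],d[0]])*side
            lxy=S+.075*n-.02*d; q=q0.copy();E=[];a,b=pose(az,0,np.r_[lxy,.17]);
            s0=np.array([.5453,-.3963,.1607])
            for k in np.linspace(.1,1,10):
                t=s0+(a-s0)*k;_,R=pose(az0+(az-az0)*k,0,tcp=t);q,e=ik(t+[0,0,.04],R,q);E.append(e)
            step=0
            for th in np.radians(np.arange(0,126,5)):
                h=.17+(.10-.17)*min(th/1.2,1);tt,R=pose(az,th,np.r_[lxy,h]);qn,e=ik(tt,R,q);step=max(step,np.abs(qn-q).max());q=qn;E.append(e)
            print(azd,side,lxy.round(3),"err",np.round([max(E[:10]),max(E[10:])],4),"step",round(step,2),q.round(2))
E
python3 plan.py
```

```text
-150 1 [ 0.662 -0.095] err [0.     0.0351] step 0.38 [ 1.38  1.29 -1.23  2.03 -1.34  0.2   1.22]
-150 -1 [0.587 0.035] err [0.     0.0847] step 0.47 [ 1.36  1.31 -1.25  2.17 -1.34  0.2   1.25]
-135 1 [ 0.674 -0.079] err [0. 0.] step 0.27 [ 1.17  1.08 -0.96  1.96 -1.34  0.51  1.14]
-135 -1 [0.568 0.027] err [0.     0.0244] step 0.5 [ 1.35  1.29 -1.24  2.21 -1.34  0.2   1.3 ]
-120 1 [ 0.682 -0.06 ] err [0. 0.] step 0.12 [ 0.73  0.9  -0.39  1.8  -1.34  1.07  1.04]
-120 -1 [0.552 0.015] err [0. 0.] step 0.25 [ 1.03  0.91 -0.75  2.14 -1.34  0.79  1.23]
-105 1 [ 0.685 -0.04 ] err [0. 0.] step 0.09 [ 0.48  0.93 -0.1   1.64 -1.26  1.39  0.98]
-105 -1 [ 0.54  -0.001] err [0. 0.] step 0.13 [ 0.44  0.81  0.01  2.01 -1.32  1.41  1.25]
-90 1 [ 0.682 -0.02 ] err [0. 0.] step 0.08 [ 0.49  1.   -0.21  1.45 -1.01  1.49  0.87]
-90 -1 [ 0.532 -0.02 ] err [0. 0.] step 0.11 [ 0.53  0.86 -0.12  1.82 -1.02  1.48  1.12]
-75 1 [ 0.674 -0.001] err [0. 0.] step 0.08 [ 0.4   1.07 -0.19  1.29 -0.88  1.68  0.84]
-75 -1 [ 0.529 -0.04 ] err [0. 0.] step 0.13 [ 0.61  0.95 -0.29  1.63 -0.73  1.58  0.98]
-60 1 [0.662 
[... 219 characters left out ...]
1.35 -0.98  1.03 -0.11  1.89  0.49]
-45 -1 [ 0.54  -0.079] err [0.     0.0029] step 0.36 [ 0.75  1.23 -0.87  1.27 -0.1   1.89  0.66]
-30 1 [0.627 0.035] err [0.     0.0334] step 0.35 [ 0.47  1.24 -0.84  1.12 -0.11  1.89  0.67]
-30 -1 [ 0.552 -0.095] err [0.0027 0.0397] step 0.21 [ 0.56  1.1  -0.59  1.3  -0.11  1.89  0.95]
-15 1 [0.607 0.038] err [0.     0.0585] step 0.37 [ 0.29  1.1  -0.55  1.22 -0.11  1.89  0.97]
-15 -1 [ 0.568 -0.107] err [0.0078 0.0762] step 0.79 [ 0.18  0.99 -0.07  1.32 -0.12  1.89  1.42]
0 1 [0.587 0.035] err [0.0035 0.0809] step 0.6 [-0.09  1.   -0.04  1.3  -0.12  1.89  1.45]
0 -1 [ 0.587 -0.115] err [0.     0.0734] step 0.58 [-0.24  1.08  0.51  1.31 -0.11  1.89  1.95]
```

The fitted kinematics show that a pour with spout azimuth −90° on the robot-near side of the column is feasible. I'll turn the jug 15° and carry it there.

```bash
python3 -m handwheel '[[[0,0,0],[-0.065,0,-0.057],0.03],[[0,0,0],[-0.065,0,-0.057],0.03],[[0,0,0],[-0.065,0,-0.057],0.03],[[0.009,-0.0005,-0.011],[0,0,0],0.03],[[0.016,-0.0008,-0.02],[0,0,0],0.03],[[0.0227,-0.0011,-0.028],[0,0,0],0.03],[[0.0227,-0.0011,-0.028],[0,0,0],0.03],[[0.0227,-0.0011,-0.028],[0,0,0],0.03]]' && python3 -m handwheel '[[[0.0227,-0.0011,-0.028],[0,0,0],0.03],[[0.0227,-0.0011,-0.028],[0,0,0],0.03],[[0.0227,-0.0011,-0.028],[0,0,0],0.03],[[0.0227,-0.0011,-0.028],[0,0,0],0.03],[[0.0227,-0.0011,-0.028],[0,0,0],0.03],[[0.018,-0.0009,-0.022],[0,0,0],0.03],[[0.013,-0.0006,-0.016],[0,0,0],0.03],[[0.009,-0.0004,-0.011],[0,0,0],0.03]]'
python3 - <<'E'
from h import *
s=r.sense();R=Ro.from_quat(s['ee_rot']).as_matrix();print(s['q'].round(3));print(R.round(3), s['force'])
E
```

```text
t: 8.3
eef_pos: [0.5385, -0.246, 0.1615]
ee_rot: [0.642, 0.645, -0.294, 0.293]
force: [1.3, 0.4, -2.5]
finger_gap: 0.0534
finger_force: 63.5
t: 9.1
eef_pos: [0.5307, -0.002, 0.1697]
ee_rot: [0.641, 0.646, -0.293, 0.293]
force: [0.6, 0.1, -1.4]
finger_gap: 0.0535
finger_force: 63.5
[-1.268  0.877  1.086  1.958  0.082  0.959 -0.321]
[[-0.006  1.     0.004]
 [ 0.656  0.007 -0.755]
 [-0.755 -0.002 -0.656]] [ 0.6105222   0.13446961 -1.43637709]
```

```bash
cat > rows.py <<'E'
from h import *
def lip(th): return np.array([.020*np.cos(th)+.033*np.sin(th), -.020*np.sin(th)+.033*np.cos(th)])
s=r.sense();R=Ro.from_quat(s['ee_rot']);p=s['eef_pos'].copy()
ths=np.r_[np.cumsum([.08]+[.15]*7),1.13+np.cumsum([.1]*10)]; prev=0
for i,th in enumerate(ths):
    zl=np.interp(th,[0,1.13,2.13],[.203,.115,.097]); l=lip(th)
    t=np.array([.531,-.020+l[0],zl-l[1]]); d=R.inv().apply(t-p)
    print(i,round(th,2),d.round(4),round(th-prev,3),t.round(3)); R=R*Ro.from_rotvec([0,th-prev,0]);p=t;prev=th
E
python3 rows.py
```

```text
0 0.08 [ 0.0062  0.0003 -0.0007] 0.08 [0.531 0.003 0.165]
1 0.23 [0.0087 0.     0.0026] 0.15 [0.531 0.007 0.158]
2 0.38 [0.0074 0.     0.0037] 0.15 [0.531 0.011 0.15 ]
3 0.53 [0.0059 0.     0.0046] 0.15 [0.531 0.014 0.143]
4 0.68 [0.0043 0.     0.0053] 0.15 [0.531 0.016 0.137]
5 0.83 [0.0026 0.     0.0057] 0.15 [0.531 0.018 0.131]
6 0.98 [0.0008 0.     0.0059] 0.15 [0.531 0.019 0.125]
7 1.13 [-0.0009  0.      0.0058] 0.15 [0.531 0.018 0.119]
8 1.23 [-0.     -0.     -0.0021] 0.1 [0.531 0.018 0.121]
9 1.33 [-0.0002 -0.     -0.0022] 0.1 [0.531 0.017 0.123]
10 1.43 [-0.0004 -0.     -0.0022] 0.1 [0.531 0.015 0.125]
11 1.53 [-0.0005 -0.     -0.0023] 0.1 [0.531 0.014 0.126]
12 1.63 [-0.0007 -0.     -0.0024] 0.1 [0.531 0.012 0.128]
13 1.73 [-0.0008 -0.     -0.0025] 0.1 [0.531 0.009 0.129]
14 1.83 [-0.0009 -0.     -0.0027] 0.1 [0.531 0.007 0.13 ]
15 1.93 [-0.001  -0.     -0.0028] 0.1 [0.531 0.004 0.131]
16 2.03 [-0.0011 -0.     -0.003 ] 0.1 [0.531 0.001 0.131]
17 2.13 [-0.0012 -0.     -0.0031] 0.1 [ 0.531 -0.003  0.131]
```

```bash
python3 -m handwheel '[[[0.0062,0,-0.0007],[0,0.08,0],0.03],[[0.0087,0,0.0026],[0,0.145,0],0.03],[[0.0074,0,0.0037],[0,0.145,0],0.03],[[0.0059,0,0.0046],[0,0.145,0],0.03],[[0.0043,0,0.0053],[0,0.145,0],0.03],[[0.0026,0,0.0057],[0,0.145,0],0.03],[[0.0008,0,0.0059],[0,0.145,0],0.03],[[-0.0009,0,0.0058],[0,0.145,0],0.03]]' && python3 -m handwheel '[[[0,0,-0.0021],[0,0.1,0],0.03],[[-0.0002,0,-0.0022],[0,0.1,0],0.03],[[-0.0004,0,-0.0022],[0,0.1,0],0.03],[[-0.0005,0,-0.0023],[0,0.1,0],0.03],[[-0.0007,0,-0.0024],[0,0.1,0],0.03],[[-0.0008,0,-0.0025],[0,0.1,0],0.03],[[-0.0009,0,-0.0027],[0,0.1,0],0.03],[[-0.001,0,-0.0028],[0,0.1,0],0.03]]'
python3 - <<'E'
from h import *
s=r.sense();R=Ro.from_quat(s['ee_rot']).as_matrix();print(s['q'].round(3));print(R.round(3), s['force'])
E
```

```text
t: 9.9
eef_pos: [0.5306, 0.0149, 0.1206]
ee_rot: [0.7, 0.703, 0.087, -0.086]
force: [-0.2, 0.1, -3.3]
finger_gap: 0.0533
finger_force: 63.6
t: 10.7
eef_pos: [0.5299, 0.0005, 0.1319]
ee_rot: [0.612, 0.614, 0.351, -0.354]
force: [1.0, -0.4, -2.3]
finger_gap: 0.0532
finger_force: 68.0
[ 0.181  0.728  0.274  1.901 -1.085  1.435  1.142]
[[ 0.     1.    -0.004]
 [ 0.503  0.003  0.864]
 [ 0.864 -0.002 -0.503]] [ 0.95135123 -0.42159203 -2.25479816]
```

```bash
python3 -m handwheel '[[[-0.0011,0,-0.003],[0,0.1,0],0.03],[[-0.0012,0,-0.0031],[0,0.1,0],0.03],[[-0.0012,0,-0.0031],[0,0.1,0],0.03],[[0,0,0],[0,0,0],0.03],[[0,0,0],[0,0,0],0.03],[[0,0,0],[0,0,0],0.03],[[0,0,0],[0,0,0],0.03],[[0,0,0],[0,0,0],0.03]]'
python3 - <<'E'
from h import *
s=r.sense();print(s['q'].round(3), s['force'])
for n in("scene","top"): cv2.imwrite(f"pics/{n}3.png",r.get_image(n)[:,:,::-1])
t=cv2.imread("pics/top3.png");q=cv2.imread("pics/scene3.png")
cv2.imwrite("pics/pour.png",np.hstack([cv2.resize(t[125:225,295:395],(400,400),interpolation=2),cv2.resize(q[140:240,245:345],(400,400),interpolation=2)]))
E
```

```text
t: 11.5
eef_pos: [0.531, -0.0078, 0.134]
ee_rot: [0.553, 0.556, 0.438, -0.44]
force: [0.5, -0.2, -1.8]
finger_gap: 0.053
finger_force: 68.1
[ 0.313  0.888  0.186  1.826 -1.14   1.653  1.237] [ 0.54820096 -0.17964458 -1.80704894]
```

View pics/pour.png

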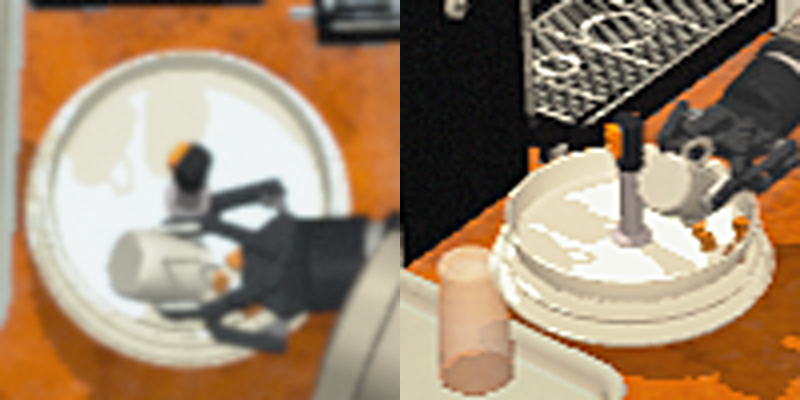

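```bash
python3 -m handwheel '[[[0.009,0,0.008],[0,0,0],0.03],[[-0.009,0,-0.008],[0,0,0],0.03],[[0.009,0,0.008],[0,0,0],0.03],[[-0.009,0,-0.008],[0,0,0],0.03],[[0.009,0,0.008],[0,0,0],0.03],[[-0.009,0,-0.008],[0,0,0],0.03],[[0,0,0],[0,0,0],0.03],[[0,0,0],[0,0,0],0.03]]'
cat > planback.py <<'E'
from h import *
s=r.sense();print(s['q'].round(3), s['force'],s['eef_pos']);print(Ro.from_quat(s['ee_rot']).as_matrix().round(3))
cv2.imwrite("pics/top4.png",r.get_image("top")[:,:,::-1]);cv2.imwrite("pics/scene4.png",r.get_image("scene")[:,:,::-1])
def blobs(f,n,c=(.607,-.040)):
    im=cv2.imread(f);h=cv2.cvtColor(im,cv2.COLOR_BGR2HSV)
    m=((h[...,0]>5)&(h[...,0]<25)&(h[...,1]>90)&(h[...,2]>60)).astype(np.uint8)
    d=np.zeros_like(m);cv2.fillConvexPoly(d,np.round(proj(n,circ(c,.105,.052))).astype(np.int32),1);m&=d
    k,l,st,ce=cv2.connectedComponentsWithStats(m)
    return [(st[i,4],ce[i].round(1).tolist(),st[i,2:4].tolist()) for i in range(1,k) if st[i,4]>4]
for n in("top","scene"): print(n,blobs(f"pics/{n}4.png",n))
E
python3 planback.py
```

```text
t: 12.4
eef_pos: [0.5307, -0.0088, 0.1327]
ee_rot: [0.554, 0.555, 0.438, -0.44]
force: [0.3, 0.2, -1.1]
finger_gap: 0.0533
finger_force: 68.1
[ 0.315  0.891  0.186  1.826 -1.141  1.653  1.237] [ 0.30744915  0.16443552 -1.11400497] [ 0.53069402 -0.00876133  0.13274187]
[[ 0.001  1.    -0.004]
 [ 0.229  0.004  0.973]
 [ 0.973 -0.002 -0.229]]
top [(np.int32(22), [339.2, 163.1], [6, 6]), (np.int32(17), [353.7, 189.3], [4, 5]), (np.int32(12), [349.8, 194.9], [3, 5]), (np.int32(6), [357.3, 201.8], [4, 3])]
scene [(np.int32(28), [320.7, 199.1], [6, 8]), (np.int32(23), [328.8, 197.8], [6, 10])]
```

Run:
```python
from h import *
s=r.sense();R=Ro.from_quat(s['ee_rot'])
for i in range(16):
    print(i,R.inv().apply([0,.0005,.0095 if i<6 else 0]).round(4));R=R*Ro.from_rotvec([0,-.1372,0])
```

```text
0 [ 0.0094 -0.     -0.0017]
1 [ 0.009  -0.     -0.0029]
2 [ 0.0086 -0.     -0.0042]
3 [ 0.0079 -0.     -0.0053]
4 [ 0.0071 -0.     -0.0063]
5 [ 0.0062 -0.     -0.0072]
6 [0.0004 0.     0.0002]
7 [0.0005 0.     0.0002]
8 [0.0005 0.     0.0001]
9 [0.0005 0.     0.0001]
10 [ 0.0005  0.     -0.    ]
11 [ 0.0005  0.     -0.0001]
12 [ 0.0005  0.     -0.0002]
13 [ 0.0005  0.     -0.0002]
14 [ 0.0004  0.     -0.0003]
15 [ 0.0004  0.     -0.0003]
```

```bash
python3 -m handwheel '[[[0.0094,0,-0.0017],[0,-0.137,0],0.03],[[0.009,0,-0.0029],[0,-0.137,0],0.03],[[0.0086,0,-0.0042],[0,-0.137,0],0.03],[[0.0079,0,-0.0053],[0,-0.137,0],0.03],[[0.0071,0,-0.0063],[0,-0.137,0],0.03],[[0.0062,0,-0.0072],[0,-0.137,0],0.03],[[0.0004,0,0],[0,-0.137,0],0.03],[[0.0004,0,0],[0,-0.137,0],0.03]]' && python3 -m handwheel '[[[0,0,0],[0,-0.137,0],0.03],[[0,0,0],[0,-0.137,0],0.03],[[0,0,0],[0,-0.137,0],0.03],[[0,0,0],[0,-0.137,0],0.03],[[0,0,0],[0,-0.137,0],0.03],[[0,0,0],[0,-0.137,0],0.03],[[0,0,0],[0,-0.137,0],0.03],[[0,0,0],[0,-0.137,0],0.03]]'
python3 planback.py
```

```text
t: 13.3
eef_pos: [0.531, -0.0046, 0.1918]
ee_rot: [0.701, 0.703, 0.085, -0.084]
force: [-1.8, 0.1, -3.0]
finger_gap: 0.0532
finger_force: 68.0
t: 14.1
eef_pos: [0.5307, -0.003, 0.1907]
ee_rot: [0.642, 0.645, -0.292, 0.294]
force: [-0.1, 0.7, -2.3]
finger_gap: 0.0531
finger_force: 68.0
[-1.133  0.673  0.828  1.943  0.363  1.064 -0.575] [-0.10031897  0.65471502 -2.32087911] [ 0.53074635 -0.00299456  0.19074414]
[[-0.004  1.     0.004]
 [ 0.656  0.006 -0.755]
 [-0.755 -0.    -0.656]]
top [(np.int32(22), [339.2, 163.1], [6, 6]), (np.int32(13), [353.4, 189.6], [4, 4]), (np.int32(15), [349.5, 195.1], [4, 5]), (np.int32(21), [359.4, 199.8], [8, 7]), (np.int32(6), [348.0, 204.5], [3, 2])]
scene [(np.int32(32), [320.5, 198.6], [6, 8]), (np.int32(21), [328.9, 197.6], [6, 10])]
```

```bash
python3 -m handwheel '[[[-0.011,0.0006,0.0125],[0,0,0],0.03],[[-0.0174,0.0009,0.02],[0,0,0],0.03],[[-0.0217,0.0011,0.0249],[0,0,0],0.03],[[-0.0217,0.0011,0.0249],[0,0,0],0.03],[[-0.0217,0.0011,0.0249],[0,0,0],0.03],[[-0.0217,0.0011,0.0249],[0,0,0],0.03],[[-0.0217,0.0011,0.0249],[0,0,0],0.03],[[-0.0217,0.0011,0.0249],[0,0,0],0.03]]' && python3 -m handwheel '[[[-0.0217,0.0011,0.0249],[0,0,0],0.03],[[-0.0217,0.0011,0.0249],[0,0,0],0.03],[[-0.0174,0.0009,0.02],[0,0,0],0.03],[[-0.011,0.0006,0.0125],[0,0,0],0.03],[[0,0,0],[0,0,0],0.03],[[0,0,0],[0,0,0],0.03],[[0,0,0],[0,0,0],0.03],[[0,0,0],[0,0,0],0.03]]'
python3 planback.py
python3 - <<'E'
from h import *
p=r.sense()['eef_pos'];u,v=proj("top",p+[0,.0133,.03])[0].astype(int);print(u,v)
t=cv2.imread("pics/top4.png");q=cv2.imread("pics/scene4.png")
A=cv2.resize(t[140:220,300:380],(400,400),interpolation=2);B=cv2.resize(t[v-20:v+20,u-20:u+20],(200,200),interpolation=2);C=cv2.resize(t[150:180,328:358],(200,200),interpolation=2)
D=cv2.resize(q[160:220,260:340],(600,450)[:1]+(0,) if 0 else (200,150),interpolation=2)
S=cv2.resize(q[160:208,290:338],(200,200),interpolation=2);S2=cv2.resize(q[155:195,282:322],(200,200),interpolation=2)
cv2.imwrite("pics/check.png",np.hstack([A,np.vstack([B,C]),np.vstack([S,S2])]))
E
```

```text
t: 15.0
eef_pos: [0.538, -0.2498, 0.1912]
ee_rot: [0.645, 0.644, -0.29, 0.291]
force: [0.6, 1.0, -1.4]
finger_gap: 0.0529
finger_force: 67.9
t: 15.8
eef_pos: [0.5444, -0.3541, 0.1898]
ee_rot: [0.642, 0.646, -0.291, 0.292]
force: [0.3, 1.0, -2.3]
finger_gap: 0.0531
finger_force: 68.0
[-0.583  0.677  0.921  2.015  0.591  0.583 -0.31 ] [ 0.33011161  1.00244537 -2.26695182] [ 0.544422   -0.35414246  0.18978178]
[[-0.004  1.     0.004]
 [ 0.66   0.006 -0.752]
 [-0.752 -0.    -0.66 ]]
top [(np.int32(22), [339.2, 163.1], [6, 6]), (np.int32(16), [359.9, 199.8], [8, 7])]
scene [(np.int32(32), [320.5, 198.6], [6, 8]), (np.int32(21), [328.9, 197.6], [6, 10])]
444 184
```

View pics/check.png

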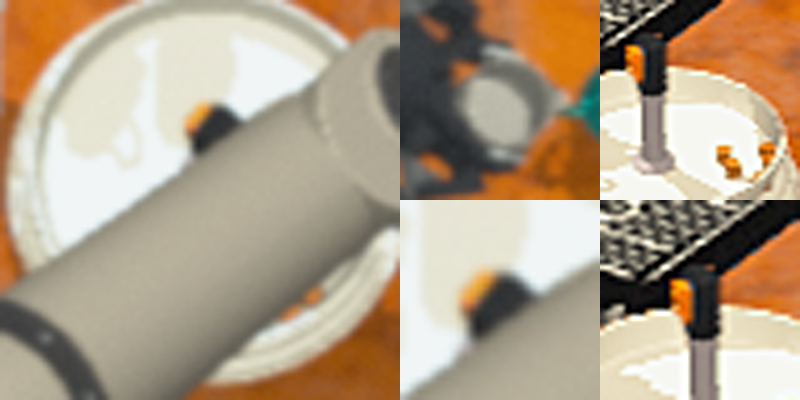

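The jug mouth is empty and clean, and the lumps lie in the dish at the right-hand and near side. The turquoise jug is clear. I'll set the jug down.

```bash
python3 -m handwheel '[[[0.0143,0,0.0125],[0,0,0],0.03],[[0.0143,0,0.0125],[0,0,0],0.03],[[0.0143,0,0.0125],[0,0,0],0.03],[[0.0143,0,0.0125],[0,0,0],0.03],[[0.0143,0,0.0125],[0,0,0],0.03],[[0.0143,0,0.0125],[0,0,0],0.03],[[0.0143,0,0.0125],[0,0,0],0.03],[[0.0105,0,0.0092],[0,0,0],0.03]]' && python3 -m handwheel '[[[0.0012,0,0.001],[0,0,0],0.03],[[0.0012,0,0.001],[0,0,0],0.03],[[0,0,0],[0,0,0],0.03],[[0,0,0],[0,0,0],0.03],[[0,0,0],[0,0,0],0.03],[[0,0,0],[0,0,0],0.03],[[0,0,0],[0,0,0],0.03],[[0,0,0],[0,0,0],0.03]]'
python3 -c "
from h import *;s=r.sense();print(s['q'].round(3),s['force']);print(Ro.from_quat(s['ee_rot']).as_matrix().round(4))"
```

```text
t: 16.7
eef_pos: [0.5445, -0.354, 0.0414]
ee_rot: [0.642, 0.646, -0.292, 0.292]
force: [0.3, -0.2, -2.4]
finger_gap: 0.053
finger_force: 67.9
t: 17.5
eef_pos: [0.544, -0.3549, 0.0399]
ee_rot: [0.642, 0.645, -0.292, 0.292]
force: [0.7, 0.4, -1.3]
finger_gap: 0.0532
finger_force: 67.9
[-0.529  0.988  0.85   2.04   0.552  0.336 -0.498] [ 0.66184284  0.41914396 -1.29582936]
[[-3.500e-03  1.000e+00  2.700e-03]
 [ 6.586e-01  4.300e-03 -7.524e-01]
 [-7.525e-01 -9.000e-04 -6.586e-01]]
```

```bash
python3 -m handwheel '[[[0.0012,0,0.001],[0,0,0],0.03],[[0.0012,0,0.001],[0,0,0],0.03],[[0.0012,0,0.001],[0,0,0],0.03],[[0,0,0],[0,0,0],0.03],[[0,0,0],[0,0,0],0.03],[[0,0,0],[0,0,0],0.03],[[0,0,0],[0,0,0],0.03],[[0,0,0],[0,0,0],0.03]]'
```

```text
t: 18.3
eef_pos: [0.544, -0.3548, 0.0352]
ee_rot: [0.642, 0.645, -0.292, 0.292]
force: [-0.2, -0.0, -2.4]
finger_gap: 0.0535
finger_force: 67.9
```

```bash
python3 -m handwheel '[[[0.0008,0,0.0007],[0,0,0],0.03],[[0.0008,0,0.0007],[0,0,0],0.03],[[0,0,0],[0,0,0],0.03],[[0,0,0],[0,0,0],0.03],[[0,0,0],[0,0,0],0.03],[[0,0,0],[0,0,0],0.03],[[0,0,0],[0,0,0],0.03],[[0,0,0],[0,0,0],0.03]]'
```

```text
t: 19.1
eef_pos: [0.544, -0.3549, 0.0332]
ee_rot: [0.642, 0.645, -0.292, 0.293]
force: [-0.5, 0.9, 3.1]
finger_gap: 0.0532
finger_force: 68.5
```

```bash
python3 -m handwheel '[[[0,0,0],[0,0,0],0.06],[[0,0,0],[0,0,0],0.07],[[0,0,0],[0,0,0],0.085],[[0,0,0],[0,0,0],0.085],[[0,0,0],[0,0,0],0.085],[[0,0,0],[0,0,0],0.085],[[0,0,0],[0,0,0],0.085],[[0,0,0],[0,0,0],0.085]]' && python3 -m handwheel '[[[0,0,-0.01],[0,0,0],0.085],[[0,0,-0.02],[0,0,0],0.085],[[0,0,-0.025],[0,0,0],0.085],[[0,0,-0.025],[0,0,0],0.085],[[0,0,-0.03],[0,0,0],0.085],[[-0.02,0,-0.03],[0,0,0],0.085],[[-0.03,0,-0.03],[0,0,0],0.085],[[-0.03,0,-0.03],[0,0,0],0.085]]'
python3 planback.py
cat > seg.py <<'E'
from h import *
# jug upright check: same axis as seen by top camera, grey silhouette at expected place
im=cv2.imread("pics/top4.png");h=cv2.cvtColor(im,cv2.COLOR_BGR2HSV)
a=np.array([.544,-.3416]);m=hullmask("top",[np.vstack([circ(a,.029,0),circ(a,.025,.068)])])>.5
print("grey frac in model",(h[...,1][m]<90).mean(), "px",proj("top",[*a,.034]))
ys,xs=np.nonzero((h[170:225,405:462,1]<90)&(h[170:225,405:462,2]<235));print("grey box",xs.min()+405,xs.max()+405,ys.min()+170,ys.max()+170,len(xs))
E
python3 seg.py
```

```text
t: 19.9
eef_pos: [0.5439, -0.3548, 0.033]
ee_rot: [0.642, 0.645, -0.292, 0.292]
force: [0.2, 0.1, 0.1]
finger_gap: 0.085
finger_force: 0.0
t: 20.7
eef_pos: [0.5433, -0.2561, 0.2264]
ee_rot: [0.642, 0.646, -0.292, 0.292]
force: [1.2, 0.7, 1.1]
finger_gap: 0.0846
finger_force: 0.0
[-0.796  0.593  0.949  2.021  0.556  0.775 -0.352] [1.16543756 0.66233752 1.07950559] [ 0.54328795 -0.25606895  0.22639748]
[[-0.005  1.     0.002]
 [ 0.659  0.005 -0.752]
 [-0.752 -0.002 -0.659]]
top [(np.int32(13), [353.4, 189.6], [4, 4]), (np.int32(15), [349.5, 195.1], [4, 5]), (np.int32(21), [359.4, 199.8], [8, 7]), (np.int32(6), [348.0, 204.5], [3, 2])]
scene [(np.int32(32), [320.5, 198.6], [6, 8]), (np.int32(21), [328.9, 197.6], [6, 10])]
grey frac in model 0.8863636363636364 px [[432.2064336  195.78943104]]
grey box 405 461 180 204 361
```

```bash
python3 -m handwheel '[[[-0.03,0,-0.026],[0,0,0],0.085],[[-0.03,0,-0.026],[0,0,0],0.085],[[0,0,0],[0,0.142,0],0.085],[[0,0,0],[0,0.142,0],0.085],[[0,0,0],[0,0.142,0],0.085],[[0,0,0],[0,0.142,0],0.085],[[0,0,0],[0,0.142,0],0.085],[[0,0,0],[0,0.142,0],0.085]]'
sed -i 's/^cv2.imwrite.*/&/' planback.py; python3 planback.py; python3 seg.py
cat > fo2.py <<'E'
import fs; from fs import *
im["top"]=cv2.imread("pics/top0.png"); im["scene"]=cv2.imread("pics/scene4.png")
C={n:-np.array(M[n]["R"]).T@np.array(M[n]["t"]) for n in M}
o={}
for n in win:
    u0,v0,u1,v1=win[n]; w=im[n][v0:v1,u0:u1]; h=cv2.cvtColor(w,cv2.COLOR_BGR2HSV)
    o[n]=(((h[...,0]>5)&(h[...,0]<28)&(h[...,1]>130)&(h[...,2]>110)).astype(np.uint8),u0,v0)
    k,l,st,ce=cv2.connectedComponentsWithStats(o[n][0]);print(n,[(st[i].tolist(),ce[i].round(1)) for i in range(1,k)],u0,v0)
    print("\n".join("".join("#" if a else ("x" if v<80 else ".") for a,v in zip(r1,r2)) for r1,r2 in zip(o[n][0],h[...,2])))
for yaw in(-50,-40,-30,-20,-10):
    g,b=boxes([.607,-.040,np.radians(yaw)])
    for n in win: print(yaw,n,"button box",(proj(n,b).min(0)-win[n][:2]).round(1),(proj(n,b).max(0)-win[n][:2]).round(1),"grip",(proj(n,g).min(0)-win[n][:2]).round(1),(proj(n,g).max(0)-win[n][:2]).round(1))
E
python3 fo2.py
```

```text
t: 21.6
eef_pos: [0.5441, -0.2566, 0.3056]
ee_rot: [0.705, 0.709, 0.003, -0.002]
force: [-0.0, 0.4, -0.9]
finger_gap: 0.0853
finger_force: 0.0
[-0.196  0.347  0.707  1.683 -0.247  1.203  0.578] [-0.0228771   0.37023407 -0.94864513] [ 0.54405767 -0.25664982  0.30556013]
[[-0.006  1.     0.002]
 [ 1.     0.006  0.007]
 [ 0.007  0.002 -1.   ]]
top [(np.int32(23), [339.1, 163.1], [6, 6]), (np.int32(13), [353.4, 189.6], [4, 4]), (np.int32(16), [349.5, 195.0], [4, 5]), (np.int32(22), [359.5, 199.7], [8, 7]), (np.int32(6), [348.0, 204.5], [3, 2])]
scene [(np.int32(32), [320.5, 198.6], [6, 8]), (np.int32(21), [328.9, 197.6], [6, 10])]
grey frac in model 1.0 px [[432.2064336  195.78943104]]
grey box 405 461 170 224 2123
top [([7, 6, 5, 6, 14], array([9.1, 8.2]))] 330 155
..........................
..........................
..........................
..........................
..........................
..........................
..........##..............
.........###.xx...........
........###.xxxx..........
........###xxxxxx.........
.......##.xxxxxxx.........
........#.xxxxxxx.........
...
[... 1438 characters left out ...]
..
-50 top button box [6.4 4.4] [13.3 12.6] grip [6.5 4.5] [19.4 19.8]
-50 scene button box [9.4 8.8] [11.9 18.5] grip [11.4  5.9] [17.9 21.6]
-40 top button box [6.1 4.8] [12.4 13.4] grip [6.7 4.3] [19.2 20. ]
-40 scene button box [9.  9.1] [12.4 19. ] grip [10.7  5.7] [18.6 21.8]
-30 top button box [5.9 5.3] [11.6 14.2] grip [7.1 4.3] [18.8 20.1]
-30 scene button box [8.8 9.4] [13.  19.3] grip [10.2  5.6] [19.2 21.9]
-20 top button box [5.9 6. ] [10.8 15. ] grip [7.6 4.5] [18.3 19.9]
-20 scene button box [8.8 9.7] [13.7 19.6] grip [9.7 5.5] [19.6 22. ]
-10 top button box [6.2 6.8] [10.1 15.7] grip [8.3 4.8] [17.6 19.6]
-10 scene button box [ 9.  10.1] [14.4 19.8] grip [9.4 5.5] [19.8 21.9]
```

Run:
```python
from plan import *
q0=r.sense()['q']; p0=r.sense()['eef_pos']
for tgt in(57,-123):
    q=q0
    for k in np.linspace(.05,1,20):
        a=np.radians(tgt*k); y=np.array([np.cos(a),np.sin(a),0]);z_=np.array([0,0,-1.]);R=Ro.from_matrix(np.c_[np.cross(y,z_),y,z_])
        t=p0+(np.array([.6085,-.037,.306])-p0)*k;q,e=ik(t,R,q)
    print(tgt,q.round(2),e)
    for zz in(.25,.2,.138,.2,.268): q,e=ik(np.array([.6085,-.037,zz]),R,q);print(zz,q.round(2),round(e,5))
```

```text
57 [-0.38  0.32  0.44  1.65 -0.15  1.2   1.09] 3.450234098423266e-09
0.25 [-0.36  0.37  0.42  1.72 -0.17  1.09  1.11] 0.0
0.2 [-0.35  0.42  0.41  1.77 -0.19  0.99  1.13] 0.0
0.138 [-0.32  0.49  0.38  1.82 -0.23  0.87  1.16] 0.0
0.2 [-0.35  0.42  0.4   1.77 -0.19  0.99  1.13] 0.0
0.268 [-0.36  0.35  0.42  1.7  -0.16  1.12  1.1 ] 0.0
-123 [-0.86  0.57  1.24  1.68 -0.56  1.3  -1.66] 5.473348341222817e-09
0.25 [-0.83  0.62  1.19  1.75 -0.61  1.21 -1.62] 0.0
0.2 [-0.8   0.66  1.13  1.8  -0.67  1.12 -1.58] 0.0
0.138 [-0.75  0.72  1.05  1.85 -0.74  1.02 -1.53] 0.0
0.2 [-0.79  0.66  1.13  1.8  -0.66  1.12 -1.58] 0.0
0.268 [-0.84  0.6   1.2   1.73 -0.59  1.24 -1.64] 0.0
```

```bash
python3 -m handwheel '[[[0.0438,0.0132,0],[0,0,0],0.085],[[0.0438,0.0132,0],[0,0,0],0.085],[[0.0438,0.0132,0],[0,0,0],0.085],[[0.0438,0.0132,0],[0,0,0],0.085],[[0.0438,0.0132,0],[0,0,0],0.085],[[0,0,0],[0,0,-0.142],0.085],[[0,0,0],[0,0,-0.142],0.085],[[0,0,0],[0,0,-0.142],0.085]]' && python3 -m handwheel '[[[0,0,0],[0,0,-0.142],0.085],[[0,0,0],[0,0,-0.142],0.085],[[0,0,0],[0,0,-0.142],0.085],[[0,0,0],[0,0,-0.142],0.085],[[0,0,0],[0,0,0],0.085],[[0,0,0],[0,0,0],0.085],[[0,0,0],[0,0,0],0.085],[[0,0,0],[0,0,0],0.085]]'
python3 - <<'E'
from h import *
s=r.sense();R=Ro.from_quat(s['ee_rot']).as_matrix();print(s['q'].round(3),s['force']);print(R.round(4))
print("to grip",R.T@(np.array([.6085,-.037,.138])-s['eef_pos']), "vertical fix", Ro.from_matrix(R).inv().apply(np.cross(R[:,2],[0,0,-1])))
E
```

```text
t: 22.5
eef_pos: [0.6082, -0.0362, 0.3036]
ee_rot: [0.536, 0.844, -0.001, -0.001]
force: [-0.8, -0.2, 0.2]
finger_gap: 0.085
finger_force: 0.0
t: 23.3
eef_pos: [0.6088, -0.0378, 0.3042]
ee_rot: [0.283, 0.959, -0.0, -0.001]
force: [0.4, 0.2, 0.1]
finger_gap: 0.0855
finger_force: 0.0
[-0.381  0.327  0.444  1.653 -0.149  1.197  1.094] [0.37637311 0.2089178  0.14067284]
[[-8.399e-01  5.428e-01 -1.200e-03]
 [ 5.428e-01  8.399e-01 -1.000e-04]
 [ 1.000e-03 -8.000e-04 -1.000e+00]]
to grip [0.00048961 0.00065187 0.16617445] vertical fix [-7.70427891e-04 -9.72998612e-04  6.51611500e-23]
```

```bash
python3 -m handwheel '[[[0.0005,0.0006,0.022],[0,0,0],0.085],[[0,0,0.025],[0,0,0],0.085],[[0,0,0.025],[0,0,0],0.085],[[0,0,0.025],[0,0,0],0.085],[[0,0,0.025],[0,0,0],0.085],[[0,0,0.02],[0,0,0],0.085],[[0,0,0.015],[0,0,0],0.085],[[0,0,0.009],[0,0,0],0.085]]' && python3 -m handwheel '[[[0,0,0],[0,0,0],0.06],[[0,0,0],[0,0,0],0.05],[[0,0,0],[0,0,0],0.04],[[0,0,0],[0,0,0],0.03],[[0,0,0],[0,0,0],0.02],[[0,0,0],[0,0,0],0.015],[[0,0,0],[0,0,0],0.015],[[0,0,0],[0,0,0],0.015]]'
python3 - <<'E'
from h import *
s=r.sense();print(s['q'].round(3),s['force'],s['ft_torque'],s['finger_gap'])
E
```

```text
t: 24.1
eef_pos: [0.6081, -0.0372, 0.137]
ee_rot: [0.283, 0.959, -0.0, -0.001]
force: [0.1, -0.1, -1.0]
finger_gap: 0.0851
finger_force: 0.0
t: 24.9
eef_pos: [0.6078, -0.0398, 0.1399]
ee_rot: [0.285, 0.959, -0.001, -0.001]
force: [-6.6, -3.8, 10.6]
finger_gap: 0.0222
finger_force: 57.7
[-0.33   0.492  0.391  1.822 -0.236  0.875  1.166] [-6.6303364  -3.79042083 10.58218706] [-0.81979246  1.24612291 -0.78900904] 0.02218843881378004
```

```bash
python3 -m handwheel '[[[-0.001,-0.0017,-0.002],[0,0,0],0.015],[[0,0,-0.001],[0,0,0],0.015],[[0,0,-0.002],[0,0,0],0.015],[[0,0,-0.003],[0,0,0],0.015],[[0,0,-0.004],[0,0,0],0.015],[[0,0,-0.004],[0,0,0],0.015],[[0,0,0],[0,0,0],0.015],[[0,0,0],[0,0,0],0.015]]'
cat > st.py <<'E'
from h import *
s=r.sense();print(s['eef_pos'],s['force'],s['ft_torque'],s['finger_gap'])
im=r.get_image("top");cv2.imwrite("pics/t5.png",im[:,:,::-1]);im=r.get_image("scene");cv2.imwrite("pics/s5.png",im[:,:,::-1])
a=cv2.imread("pics/s5.png");b=cv2.imread("pics/scene4.png")
# vertical shift of dish rim left edge in scene
w=slice(150,240),slice(242,285)
best=max((cv2.matchTemplate(a[120:245,242:285],b[175:225,242:285],cv2.TM_CCOEFF_NORMED)[v,0],55-v) for v in range(0,76));print("dish up px",best)
E
python3 st.py
```

```text
t: 25.7
eef_pos: [0.6077, -0.0398, 0.1547]
ee_rot: [0.283, 0.959, -0.0, -0.001]
force: [-6.0, -3.4, -1.7]
finger_gap: 0.0221
finger_force: 62.3
[ 0.6077135  -0.03981637  0.15472088] [-5.96253599 -3.40089504 -1.71233553] [-0.76058383  0.97111758 -0.9988012 ] 0.0220510281072755
dish up px (np.float32(0.9537091), 0)
```

Run:
```python
from h import *
a=cv2.imread("pics/s5.png",0).astype(int);b=cv2.imread("pics/scene4.png",0).astype(int)
for u in(275,282,312,322):
    print(u,"now",a[170:232:2,u].tolist());print(u,"was",b[170:232:2,u].tolist())
for z in(0,.015): print(z,proj("scene",circ((.608,-.038),.12,.079+z)).min(0),proj("scene",circ((.608,-.038),.12,.079+z)).max(0))
```

```text
275 now [13, 9, 15, 12, 5, 9, 226, 180, 184, 187, 210, 228, 221, 218, 215, 136, 196, 223, 220, 216, 247, 205, 216, 217, 205, 61, 213, 195, 180, 191, 215]
275 was [14, 10, 21, 12, 16, 12, 5, 7, 222, 180, 183, 184, 207, 225, 218, 222, 186, 136, 214, 216, 246, 203, 216, 216, 204, 58, 212, 194, 178, 193, 215]
282 now [12, 16, 18, 24, 209, 209, 211, 221, 223, 221, 221, 219, 253, 215, 219, 218, 229, 173, 165, 221, 218, 216, 213, 220, 220, 214, 240, 170, 207, 187, 183]
282 was [9, 20, 23, 14, 70, 136, 207, 208, 211, 231, 222, 220, 219, 218, 244, 216, 219, 218, 254, 173, 158, 222, 213, 221, 219, 214, 239, 171, 206, 188, 183]
312 now [139, 116, 234, 219, 220, 226, 247, 246, 246, 246, 246, 246, 246, 246, 250, 217, 218, 218, 209, 191, 178, 220, 216, 214, 218, 215, 213, 222, 66, 88, 89]
312 was [137, 122, 127, 145, 219, 219, 221, 224, 246, 246, 246, 246, 246, 246, 246, 246, 241, 218, 218, 215, 192, 187, 199, 213, 217, 214, 213, 221, 65, 88, 89]
322 now [137, 138, 147, 241, 214, 219, 225, 248, 246, 246, 247, 247, 226, 155, 95, 225, 232, 181, 168, 222, 217, 213, 211, 167, 217, 213, 188, 86, 88, 82, 80]
322 was [133, 139, 151, 144, 147, 230, 216, 222, 234, 246, 246, 246, 248, 251, 151, 95, 127, 254, 220, 176, 159, 216, 211, 167, 217, 213, 188, 85, 87, 84, 82]
0 [270.89718738 175.00637174] [334.09877251 209.31546374]
0.015 [270.69324619 171.76972226] [334.16354309 205.88085121]
```

```bash
python3 -m handwheel '[[[0,0,-0.005],[0,0,0],0.015],[[0,0,-0.008],[0,0,0],0.015],[[0,0,-0.008],[0,0,0],0.015],[[0,0,-0.008],[0,0,0],0.015],[[0,0,-0.008],[0,0,0],0.015],[[0,0,-0.006],[0,0,0],0.015],[[0,0,-0.004],[0,0,0],0.015],[[0,0,-0.004],[0,0,0],0.015]]' && python3 -m handwheel '[[[0,0,-0.004],[0,0,0],0.015],[[0,0,-0.006],[0,0,0],0.015],[[0,0,-0.008],[0,0,0],0.015],[[0,0,-0.008],[0,0,0],0.015],[[0,0,-0.008],[0,0,0],0.015],[[0,0,-0.008],[0,0,0],0.015],[[0,0,-0.005],[0,0,0],0.015],[[0,0,-0.003],[0,0,0],0.015]]'
```

```text
t: 26.6
eef_pos: [0.6077, -0.0398, 0.2057]
ee_rot: [0.283, 0.959, -0.001, -0.001]
force: [-3.0, -5.0, -10.7]
finger_gap: 0.0222
finger_force: 61.7
t: 27.4
eef_pos: [0.6077, -0.0398, 0.2555]
ee_rot: [0.283, 0.959, -0.001, -0.001]
force: [-3.7, -3.8, -10.8]
finger_gap: 0.022
finger_force: 61.8
```

Both stages are moving at about 10 N. The last 14 mm I take slowly, up to the second stop.

```bash
python3 -m handwheel '[[[0,0,-0.003],[0,0,0],0.015],[[0,0,-0.003],[0,0,0],0.015],[[0,0,-0.003],[0,0,0],0.015],[[0,0,-0.002],[0,0,0],0.015],[[0,0,-0.002],[0,0,0],0.015],[[0,0,-0.001],[0,0,0],0.015],[[0,0,0],[0,0,0],0.015],[[0,0,0],[0,0,0],0.015]]'; python3 -m handwheel '[[[0,0,-0.001],[0,0,0],0.015],[[0,0,0],[0,0,0],0.015],[[0,0,0],[0,0,0],0.015],[[0,0,0],[0,0,0],0.015],[[0,0,0],[0,0,0],0.015],[[0,0,0],[0,0,0],0.015],[[0,0,0],[0,0,0],0.015],[[0,0,0],[0,0,0],0.015]]'
```

```text
t: 28.2
eef_pos: [0.6077, -0.0398, 0.2694]
ee_rot: [0.283, 0.959, -0.001, -0.001]
force: [-4.3, -3.8, -8.2]
finger_gap: 0.0219
finger_force: 61.8
t: 29.0
eef_pos: [0.6076, -0.0398, 0.2701]
ee_rot: [0.283, 0.959, -0.001, -0.001]
force: [-3.1, -2.9, -9.8]
finger_gap: 0.0216
finger_force: 61.6
```

```bash
python3 -m handwheel '[[[0,0,-0.001],[0,0,0],0.015],[[0,0,-0.0005],[0,0,0],0.015],[[0,0,0],[0,0,0],0.015],[[0,0,0],[0,0,0],0.015],[[0,0,0],[0,0,0],0.015],[[0,0,0],[0,0,0],0.015],[[0,0,0],[0,0,0],0.015],[[0,0,0],[0,0,0],0.015]]'
```

```text
t: 29.8
eef_pos: [0.6076, -0.0397, 0.2702]
ee_rot: [0.282, 0.959, -0.001, -0.002]
force: [0.3, -4.6, -21.5]
finger_gap: 0.0222
finger_force: 60.6
```

```bash
python3 -m handwheel '[[[0,0,0],[0,0,0],0.015],[[0,0,0],[0,0,0],0.015],[[0,0,0],[0,0,0],0.015],[[0,0,0],[0,0,0],0.015],[[0,0,0],[0,0,0],0.015],[[0,0,0],[0,0,0],0.015],[[0,0,0],[0,0,0],0.015],[[0,0,0],[0,0,0],0.015]]'
python3 - <<'E'
from h import *
for n in("top","scene"): cv2.imwrite(f"pics/{n}6.png",r.get_image(n)[:,:,::-1])
def blobs(f,n,z):
    im=cv2.imread(f);h=cv2.cvtColor(im,cv2.COLOR_BGR2HSV)
    m=((h[...,0]>5)&(h[...,0]<25)&(h[...,1]>90)&(h[...,2]>60)).astype(np.uint8)
    d=np.zeros_like(m);cv2.fillConvexPoly(d,np.round(proj(n,circ((.608,-.038),.112,z))).astype(np.int32),1);m&=d
    k,l,st,ce=cv2.connectedComponentsWithStats(m)
    return [(st[i,4].item(),ce[i].round(1).tolist(),ray(n,*ce[i],z).round(3).tolist()) for i in range(1,k) if st[i,4]>3]
for n in("top","scene"): print(n,blobs(f"pics/{n}4.png",n,.06),"\n now",blobs(f"pics/{n}6.png",n,.19))
# dish rim height, scene column 275
a=cv2.imread("pics/scene6.png",0);b=cv2.imread("pics/scene4.png",0)
for z in(.079,.209): print("rim far pred row",z,proj("scene",circ((.608,-.038),.12,z)).min(0),proj("scene",circ((.608,-.038),.12,z)).max(0))
for u in(275,282): print(u,a[130:230:3,u].tolist())
# raw view of lump zone in top as letters
im=cv2.imread("pics/top4.png");h=cv2.cvtColor(im,cv2.COLOR_BGR2HSV)
print("\n".join("".join("#" if (5<h[v,u,0]<25 and h[v,u,1]>90) else ("o" if h[v,u,1]>45 else ".") for u in range(338,370)) for v in range(184,214)))
E
```

```text
t: 30.6
eef_pos: [0.6076, -0.0397, 0.2702]
ee_rot: [0.283, 0.959, -0.001, -0.002]
force: [-0.8, -4.3, -20.8]
finger_gap: 0.0218
finger_force: 60.6
top [(23, [339.1, 163.1], [0.644, -0.03, 0.06]), (13, [353.4, 189.6], [0.556, -0.078, 0.06]), (16, [349.5, 195.0], [0.537, -0.065, 0.06]), (30, [359.9, 200.0], [0.521, -0.1, 0.06]), (9, [348.0, 205.0], [0.504, -0.061, 0.06])] 
 now [(29, [363.4, 191.9], [0.523, -0.102, 0.19])]
scene [(32, [320.5, 198.6], [0.54, -0.061, 0.06]), (25, [329.2, 197.2], [0.519, -0.088, 0.06])] 
 now [(36, [320.5, 168.6], [0.541, -0.062, 0.19]), (24, [329.5, 167.0], [0.521, -0.091, 0.19])]
rim far pred row 0.079 [270.89718738 175.00637174] [334.09877251 209.31546374]
rim far pred row 0.209 [269.07020708 146.05891506] [334.67909646 178.49047364]
275 [141, 141, 143, 107, 111, 51, 65, 28, 173, 188, 193, 219, 216, 249, 254, 159, 221, 226, 219, 221, 219, 212, 204, 244, 246, 246, 246, 212, 246, 219, 60, 202, 179, 200]
282 [13, 13, 16, 5, 128, 114, 141, 247, 210, 213, 220, 247, 246, 246, 246, 249, 177, 168, 222, 250, 253, 214, 248, 247, 179, 247, 248, 218, 217, 215, 211
[... 305 characters left out ...]
.......
...........##oo.................
..........####o.................
.........o####o.................
.........o####.........o........
..........o##o........o###o.....
...........oo.........#####.....
......................####o.....
...................o######o.....
.................o#####oo.......
.................o####o.........
.........oo.......###...........
........o###....................
........o###...................o
........o###..................oo
.........oo.................oo##
...........................oo###
..........................oo####
........................oo######
......................oo########
....................oo##########
..................oo############
```

All five lumps show in the dish at top (354,190), (350,195), (361,198), (357,201) and (348,205). The dish has risen 130 mm to the second stop and is being held there. I'll hand in.

```bash
python3 -c "
from cell import r
print(r.close_job())"
```

```text
the job is handed in; nothing more can be done
None
```

Job handed in at about 31 s: all five lumps are in the top dish, the empty jug is upright on the worktop about 4 cm from where it started, and the arm is holding the grip at the second stop, 130 mm up, with the button squeezed.

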